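Clear the calligraphy desk: stack the tier box, hang the brushes to dry

TASK

Clear the desk after the lesson. Stack the porcelain tier box squarely in its lacquer seat: the deep dish first, fully down in the pocket, then every shallow dish that is there, then the lid on top. Also hang every washed brush from the rinsing block by its loop on a hook inside the drying cabinet, one brush to a hook, reaching in through its open mouth without touching the cabinet itself, and leave the other things on the desk where they are.

Things in the scene. Friction and masses are not known exactly. Their poses are not given: they have to be found in the camera images.
- cabinet: fixed wooden cabinet, 170 deep (x) x 330 wide (y), open above and in front. Origin: centre of underside, on the table; x points from the front to the back. Sill at x -85 to -75, 100 high; back board x 75 to 85, 252 high; sides at y +-155 to +-165, 100 high, with a rail above sloping up from 100 (front) to 250 (back); dividers at y +-40, 5 thick, 130 high: three bays, a hook in each
- hook1 (a point): hook 1 of three, at cabinet y = -80 (axes as the cabinet): level brass wire, 6 diameter, from the back board towards the front. This point: top of the wire, 200 above the table, at cabinet x = 20. The wire is level from cabinet x 75 to 0, then rises at 45 degrees to a rounded tip ending at x -12, 209 high
- hook2 (a point): hook 2 of three, at cabinet y = 0 (axes as the cabinet): level brass wire, 6 diameter, from the back board towards the front. This point: top of the wire, 200 above the table, at cabinet x = 20. The wire is level from cabinet x 75 to 0, then rises at 45 degrees to a rounded tip ending at x -12, 209 high
- hook3 (a point): hook 3 of three, at cabinet y = 80 (axes as the cabinet): level brass wire, 6 diameter, from the back board towards the front. This point: top of the wire, 200 above the table, at cabinet x = 20. The wire is level from cabinet x 75 to 0, then rises at 45 degrees to a rounded tip ending at x -12, 209 high
- block: fixed wooden rinsing block, 265 (x) x 70 (y) x 70 high, origin under its centre; four square holes 20.5 wide, 62 deep (hole floor 8 above the table), along its x at -99, -33, 33, 99
- brush1: brush standing head down in the block (some are absent), 204 long, 60 g, leaning up to 2 degrees. Origin: bristle tip, z up the handle. Head 19 diameter to z 77, handle 13 diameter to z 131, then a stiff brass loop of 5 mm wire in its y-z plane (opening 28 wide in y, z 134 to 166, pointed at top), then a grip block 12 (x) x 18 (y), z 168 to 204, to hold it by
- brush2: brush standing head down in the block (some are absent), 204 long, 60 g, leaning up to 2 degrees. Origin: bristle tip, z up the handle. Head 19 diameter to z 77, handle 13 diameter to z 131, then a stiff brass loop of 5 mm wire in its y-z plane (opening 28 wide in y, z 134 to 166, pointed at top), then a grip block 12 (x) x 18 (y), z 168 to 204, to hold it by
- brush3: brush standing head down in the block (some are absent), 204 long, 60 g, leaning up to 2 degrees. Origin: bristle tip, z up the handle. Head 19 diameter to z 77, handle 13 diameter to z 131, then a stiff brass loop of 5 mm wire in its y-z plane (opening 28 wide in y, z 134 to 166, pointed at top), then a grip block 12 (x) x 18 (y), z 168 to 204, to hold it by
- brush4: brush standing head down in the block (some are absent), 204 long, 60 g, leaning up to 2 degrees. Origin: bristle tip, z up the handle. Head 19 diameter to z 77, handle 13 diameter to z 131, then a stiff brass loop of 5 mm wire in its y-z plane (opening 28 wide in y, z 134 to 166, pointed at top), then a grip block 12 (x) x 18 (y), z 168 to 204, to hold it by
- brush1_loop (a point): point 165.4 up the axis of brush1: where the top of a hook wire lies when the brush hangs by its loop
- brush2_loop (a point): point 165.4 up the axis of brush2: where the top of a hook wire lies when the brush hangs by its loop
- brush3_loop (a point): point 165.4 up the axis of brush3: where the top of a hook wire lies when the brush hangs by its loop
- brush4_loop (a point): point 165.4 up the axis of brush4: where the top of a hook wire lies when the brush hangs by its loop
- seat: fixed dark lacquer seat of the tier box, 84 square x 20 high, origin under its centre; square pocket 65 wide, floor 6 above the table, 14 deep
- deep: deep dish of the tier box: white square porcelain open box, 60 x 60 x 45 high, wall 4, inner floor 5 up, no foot, origin centre of underside; 150 g, goes lowest
- mid1: shallow dish of the tier box: white square porcelain open box, 60 x 60, 35 high in all: a square foot 47 wide, 5 high, then the 60-wide box from z 5 to 35, wall 4. Origin centre of the foot's underside; 110 g. One or two are present, interchangeable; the foot nests in the 52-wide mouth of the dish below, whose rim carries the box
- mid2: shallow dish of the tier box: white square porcelain open box, 60 x 60, 35 high in all: a square foot 47 wide, 5 high, then the 60-wide box from z 5 to 35, wall 4. Origin centre of the foot's underside; 110 g. One or two are present, interchangeable; the foot nests in the 52-wide mouth of the dish below, whose rim carries the box
- lid: lid of the tier box: white square plate 60 x 60, z 5 to 15, over a square foot 47 wide, z 0 to 5, that nests in the dish below; at its centre an upright round knob 18 diameter, z 17 to 41; origin centre of the foot's underside; 110 g
- inkstone: black ink slab 70 x 55 x 22, 0.8 kg, among the dishes; not to be moved. Origin centre of underside
- seal_small: terracotta-coloured seal 22 x 22 x 50 standing nearest the robot base; not to be moved. Origin centre of underside

How it is judged:
By the outcome, as a careful person would: the job done as asked, in the order asked, and still so for the second after the job is handed in, with the robot touching nothing.
Of brush1, brush2, brush3, brush4 only 3 to 3 are there at a start; the rules pass over those that are not, and their reading is None.
Of mid1, mid2 only 1 to 2 are there at a start; the rules pass over those that are not, and their reading is None.
At some moment in a run one of mid1, mid2, lid, deep may be knocked a few centimetres aside while the robot is not near it.
It also fails if it takes over 210 s, if anything falls off the work surface, if the arm or the gripper's body presses on something with over 40 N, if the wrist force passes 120 N, or if a joint passes its speed limit or range.

ROBOT

A 6-joint arm with a two-finger parallel gripper is mounted at the origin on the work surface. World frame = base frame: x ahead of the robot, y to its left, z up, the work surface at z = 0. Lengths are in m, angles in degrees, forces in N, time in s.
With the tool pointing down it reaches from about 0.325 to 0.75 m from the base axis. Payload 7.6 kg.
Tool frame: the origin (TCP) lies between the finger pads; the fingertips stand 11 mm ahead of it and the grasp point (between the pads) lies 8 mm behind it (arm.tcp_to_tips is the distance from the TCP to the fingertips, in m); z points along the fingers, y is the direction in which the jaws open and shut (so a half turn about z gives the same grasp; the last joint's range is limited). The gripper opens to 85 mm and grips with 20 to 120 N. Pads are 22 mm wide; open, the fingers measure 114 mm over their backs; the gripper's body (76 mm by 85 mm) begins 54 mm behind the grasp point. The pads swing forward as they close: fully open they stand 13 mm farther back than shut.
Start: joints at [63.925, 2.991, 80.254, -0, 96.75, -4.028], TCP at [0.197, 0.487, 0.242] pointing down, gripper open.
Joint ranges: [-166.34, 166.34], [-52.06, 124.39], [6.96, 135.62], [-60.46, 240.46], [14.63, 156.25], [-167.68, 167.68]. Speed limits (degrees/s): [147.25, 147.25, 172.46, 180, 180, 180].

INTERFACE

Orientations are given as a 3x3 rotation matrix whose columns are the frame's x, y, z axes.
In Python, from station import telemetry, cams, arm, finder gives the robot as it stands.
- The arm moves only by the tool arm_command, never from a script. Its argument "deltas" is a list of rows, each an object with "translation": the shift along the tool's x, y, z in cm, a list of three; "twist": the turn about the tool's z in degrees; "gripper": the opening, from 0 (shut) to 1 (fully open). A call has 1 to 12 rows; each row shifts and turns the commanded pose from where the row before left it, along the tool's axes as they then stand; what a row does not reach is not made up. A row lasts 1/8 s, in which the tool goes at most 62.5 mm and 10.7 degrees, less where a joint would pass 70% of its speed; a pose out of reach is approached as far as the arm can. A call is refused whole if a number of a shift passes 6.25 or a number of a turn 10.7, either way. A call with a gripper value outside its range is refused whole. The fingers move at their own pace and stop on an object; "squeeze" is the grip in N (left out, the last holds). Time passes only in rows, so rows that do not move let the fingers close. It gives the time, the measured TCP pose, the force and the opening at its end, in the units of the state.
- telemetry.get_state(): the state, without advancing time (a new reading comes with each control period).
- cams.capture(name): name is "side" or "top" or "wrist"; returns (picture, depth): 384x512x3 uint8, blue, green, red; 384x512 float32, m along the optical axis (not along the pixel's ray), 0 where there is no reading.
- cams.camera_model(name): a dict with "camera_matrix" (3x3 intrinsics, pixels), "pose" (4x4, takes a point from camera to world coordinates); the wrist camera has in their place "mount" (4x4, takes a point from camera to tool coordinates, whose origin is the TCP and whose axes are the flange's). Camera axes: x right, y down, z forward; pixel columns grow to the right and rows downward; lengths in m; the calibration is good to about 2 mm. A picture is of the moment at which its call begins: read the wrist's pose just before it. camera_model takes no time and is no camera call.
- arm.job_done(): hands the job in, once; it reports no verdict.
Trained networks look in the newest picture that a camera, given by its name, has taken for a name from the list of things; names that differ only in an ending like _2 or _b are one class to them, and where a whole thing is asked for, a point or a joint stands for the part that bears it (a point fixed in the world has none). Each returns a list of dicts, best first, with "score" (0 to 1); they miss things now and then, are a little off and sometimes report something else, mostly with a low value. They report only what shows in the picture. A call takes as long as a camera call.
- finder.silhouettes(camera, name): "region" (384x512 bool, what is visible of it) and "at" ([column, row] in pixels, amid what is visible of it).
- finder.spot_point(camera, name): "at" ([column, row] in pixels: a listed point, or the origin of a listed thing).
The state is a dict: "clock": time; "joint_pos": joint angles; "qd": joint speeds; "joint_torque": joint torques, N m; "tcp_pos": TCP position; "orientation": TCP orientation; "wrist_force": force on the tool from outside, world axes, zero at the start; "wrist_torque": the same for the moment, N m; "width": finger opening in m.
Only numpy, scipy, OpenCV 4.12 (cv2) and the standard library are available. Lean on these libraries where they do the work, as an engineer would, in place of code of your own. Each camera call takes 0.05 s, during which the arm holds its last target. There are 200 camera calls.

## Working session

There is one attempt and no reset: what is moved stays moved. The work goes in short steps, Python scripts to look and compute and a tool call to move; the robot and the scene stay as the last step left them, time stands still between calls to the robot, and variables do not carry over. Pictures are saved under pics/ and viewed, about 12 in all and at most 16, crops included, and the job is handed in when it is done.

Besides the shell and the picture viewer there is one more tool, called after ">>>" as name(argument=value, ...) on one line, values as JSON. arm_command: Moves the arm, as the interface text tells. Its arguments: {"type":"object","properties":{"deltas":{"type":"array"},"squeeze":{"type":"number"}},"required":["deltas"]}

```bash
ls; mkdir -p pics; cat > h.py <<'E'
import numpy as np, cv2
from station import telemetry, cams, arm, finder
def pose(name):
    m=cams.camera_model(name); K=np.array(m["camera_matrix"])
    if name!="wrist": return K,np.array(m["pose"])
    s=telemetry.get_state(); T=np.eye(4); T[:3,:3]=s["orientation"]; T[:3,3]=s["tcp_pos"]
    return K,T@np.array(m["mount"])
def shot(name):
    K,T=pose(name); im,d=cams.capture(name)
    v,u=np.mgrid[:384,:512]; d=np.array(d)
    P=np.stack([(u-K[0,2])/K[0,0]*d,(v-K[1,2])/K[1,1]*d,d],-1)@T[:3,:3].T+T[:3,3]
    P[d<=0]=np.nan
    return im,P,K,T
def proj(p,K,T):
    c=T[:3,:3].T@(np.array(p)-T[:3,3]); return (K@c/c[2])[:2]
E
python3 - <<'E'
from h import *
s=telemetry.get_state(); print({k:np.round(v,3).tolist() for k,v in s.items()})
ims=[]
for c in ["top","side"]:
    im,P,K,T=shot(c); np.save(c+".npy",P); cv2.imwrite(f"pics/{c}1.png",cv2.resize(im,(800,600)))
    print(c,np.round(T,3).tolist(),np.round(K,1).tolist())
    for n in ["cabinet","block","brush1","seat","deep","mid1","lid","inkstone","seal_small"]:
        for r in finder.silhouettes(c,n):
            if r["score"]<.3: continue
            m=np.array(r["region"]); q=P[m]; q=q[~np.isnan(q[:,0])]
            if len(q)<5: continue
            zt=np.percentile(q[:,2],97); t=q[q[:,2]>zt-.008]
            rect=cv2.minAreaRect((t[:,:2]*1000).astype(np.float32))
            print(c,n,round(r["score"],2),np.round(r["at"]).tolist(),"zt",round(zt,3),"rect",np.round(rect[0],0),np.round(rect[1],0),round(rect[2],1))
E
```

```text
pics
{'clock': 0.0, 'joint_pos': [63.925, 3.027, 80.312, -0.002, 96.748, -4.028], 'qd': [0.008, -0.005, 0.059, -0.045, 0.074, 0.021], 'joint_torque': [-0.002, -38.167, -36.019, -0.0, 0.006, 0.0], 'tcp_pos': [0.197, 0.486, 0.241], 'orientation': [[-0.927, 0.375, -0.001], [0.375, 0.927, -0.001], [0.0, -0.002, -1.0]], 'wrist_force': [0.713, 0.015, 0.22], 'wrist_torque': [0.024, -0.016, 0.011], 'width': 0.085}
top [[0.023, -0.995, 0.102, 0.432], [-1.0, -0.023, 0.003, -0.001], [-0.001, -0.102, -0.995, 1.159], [0.0, 0.0, 0.0, 1.0]] [[455.2, 0.0, 257.2], [0.0, 455.2, 185.8], [0.0, 0.0, 1.0]]
top cabinet 0.74 [412.0, 196.0] zt 0.252 rect [ 517. -406.] [ 23. 329.] 83.4
top cabinet 0.43 [138.0, 224.0] zt 0.214 rect [448. 269.] [16. 11.] 78.4
top block 0.73 [148.0, 208.0] zt 0.074 rect [481. 275.] [265.  71.] 7.2
top block 0.71 [253.0, 260.0] zt 0.054 rect [364.  10.] [22. 22.] 1.3
top brush1 0.74 [138.0, 221.0] zt 0.214 rect [448. 270.] [18. 12.] 77.1
top brush1 0.65 [130.0, 159.0] zt 0.213 rect [579. 288.] [14. 18.] 31.3
top brush1 0.62 [141.0, 253.0] zt 0.213 rect [383. 263.] [18. 11.] 72.4

[... 1009 characters left out ...]
163.0] zt 0.213 rect [384. 267.] [23. 12.] 72.1
side brush1 0.55 [152.0, 148.0] zt 0.212 rect [449. 275.] [19. 13.] 78.4
side seat 0.77 [242.0, 262.0] zt 0.022 rect [438. -52.] [88. 85.] 75.4
side deep 0.71 [201.0, 226.0] zt 0.046 rect [431.  85.] [64. 62.] 17.4
side mid1 0.79 [317.0, 207.0] zt 0.036 rect [664. -65.] [64. 63.] 74.9
side mid1 0.76 [270.0, 176.0] zt 0.036 rect [669.  87.] [65. 62.] 75.2
side lid 0.47 [200.0, 226.0] zt 0.046 rect [431.  85.] [64. 62.] 17.5
side inkstone 0.64 [238.0, 205.0] zt 0.025 rect [553.  90.] [73. 58.] 10.6
side inkstone 0.4 [154.0, 149.0] zt 0.212 rect [448. 276.] [19. 11.] 82.2
side seal_small 0.53 [199.0, 256.0] zt 0.051 rect [365.  15.] [26. 24.] 89.8
```

View pics/top1.png

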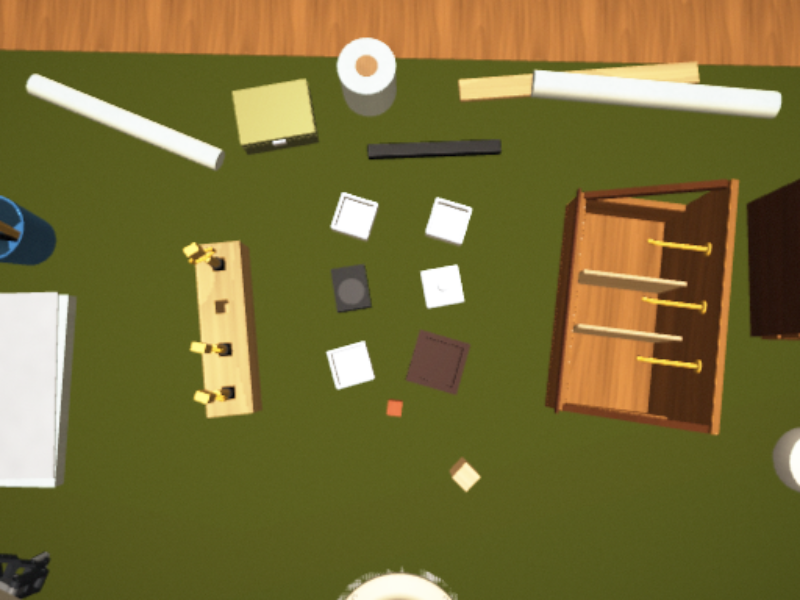

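View pics/side1.png

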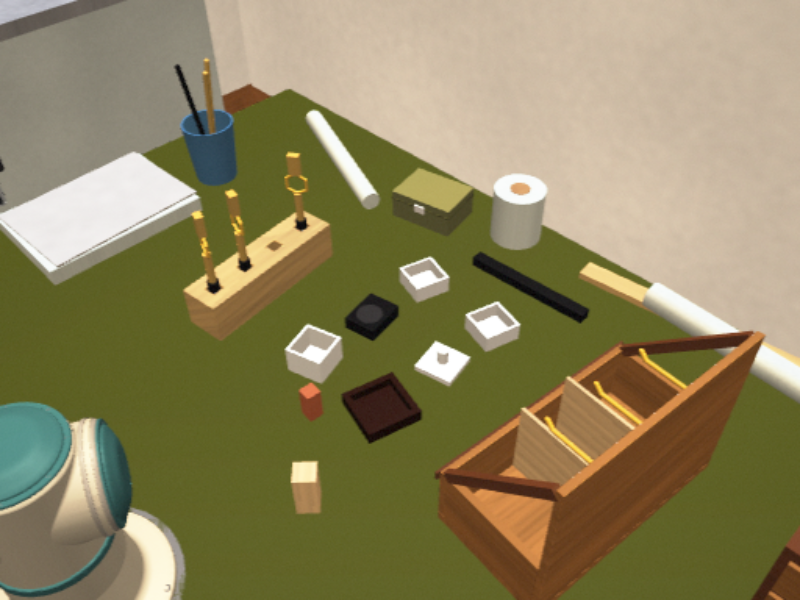

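>>> arm_command(deltas=[{"translation": [0, 0, -5], "twist": 0, "gripper": 1}, {"translation": [0, 0, -3], "twist": 0, "gripper": 1}, {"translation": [-4.1, -3.2, 0], "twist": 0, "gripper": 1}, {"translation": [-4.1, -3.2, 0], "twist": 0, "gripper": 1}, {"translation": [-4.1, -3.2, 0], "twist": 0, "gripper": 1}, {"translation": [-4.1, -3.2, 0], "twist": 0, "gripper": 1}, {"translation": [-4.1, -3.2, 0], "twist": 0, "gripper": 1}, {"translation": [-4.1, -3.2, 0], "twist": 0, "gripper": 1}, {"translation": [-4.1, -3.2, 0], "twist": 0, "gripper": 1}, {"translation": [-4.1, -3.2, 0], "twist": 0, "gripper": 1}, {"translation": [-4.1, -3.2, 0], "twist": 0, "gripper": 1}, {"translation": [0, 0, 0], "twist": 0, "gripper": 1}])

```text
clock: 2.5
tcp_pos: [0.4319, 0.0786, 0.3219]
orientation: [[-0.925, 0.38, -0.001], [0.38, 0.925, -0.0], [0.001, -0.001, -1.0]]
wrist_force: [-0.4, 0.5, 0.5]
width: 0.0849
```

>>> arm_command(deltas=[{"translation": [0, 0, 0], "twist": -10, "gripper": 1}, {"translation": [0, 0, 0], "twist": -10, "gripper": 1}, {"translation": [0, 0, 0], "twist": -10, "gripper": 1}, {"translation": [0, 0, 0], "twist": -9, "gripper": 1}, {"translation": [0, 0, 4], "twist": 0, "gripper": 1}, {"translation": [0, 0, 2], "twist": 0, "gripper": 1}, {"translation": [0, 0, 0], "twist": 0, "gripper": 1}, {"translation": [0, 0, 0], "twist": 0, "gripper": 1}])

```text
clock: 3.5
tcp_pos: [0.4311, 0.0817, 0.2636]
orientation: [[-0.956, -0.292, 0.002], [-0.292, 0.956, 0.0], [-0.002, -0.0, -1.0]]
wrist_force: [-0.0, 0.5, -0.4]
width: 0.0852
```

```bash
cat >> h.py <<'E'
def yaw(): 
    R=np.array(telemetry.get_state()["orientation"]); return np.degrees(np.arctan2(R[1,1],R[0,1]))
def delta(x,y,z,ty=None):
    s=telemetry.get_state(); R=np.array(s["orientation"]); p=np.array(s["tcp_pos"])
    out=""
    if ty is not None:
        t=(yaw()-ty+90)%180-90; a=yaw()-t; out=f"twist {t:.1f} then "
        a=np.radians(a); R=np.array([[np.sin(a),np.cos(a),0],[-np.cos(a),np.sin(a),0],[0,0,-1]])
        if R[2,2]*np.array(s["orientation"])[2,2]<0: print("flip!")
    d=R.T@(np.array([x,y,z])-p)*100
    print("  ->",out,"cm",np.round(d,2),"from tcp",np.round(p,4),"yaw",round(yaw(),1))
def find(c,n,P,lo=None,hi=None,band=.006,sc=.3):
    res=[]
    for r in finder.silhouettes(c,n):
        if r["score"]<sc: continue
        q=P[np.array(r["region"])]; q=q[~np.isnan(q[:,0])]
        if lo is not None: q=q[(q[:,2]>lo)&(q[:,2]<hi)]
        if len(q)<8: continue
        zt=np.percentile(q[:,2],97); t=q[q[:,2]>zt-band]
        k=cv2.minAreaRect((t[:,:2]*1000).astype(np.float32))
        print(c,n,round(r["score"],2),np.round(r["at"]).tolist(),"z",round(zt,4),"c",np.round(k[0],1),"size",np.round(k[1],1),"ang",round(k[2],1))
        res.append((k,zt))
    return res
E
python3 - <<'E'
from h import *
print(arm.tcp_to_tips, yaw(), telemetry.get_state()["tcp_pos"], telemetry.get_state()["orientation"])
im,P,K,T=shot("wrist"); cv2.imwrite("pics/w1.png",im); print(np.round(T,3))
for n in ["deep","seat"]: find("wrist",n,P)
im,P,K,T=shot("top"); find("top","deep",P)
E
```

```text
0.011 106.99454003253258 [0.43113197 0.08169431 0.26361643] [[-9.56330803e-01 -2.92280570e-01  1.86105282e-03]
 [-2.92280307e-01  9.56332603e-01  4.17625694e-04]
 [-1.90184937e-03 -1.44560775e-04 -9.99998181e-01]]
[[-0.293  0.906  0.306  0.353]
 [ 0.956  0.277  0.093  0.058]
 [-0.001  0.32  -0.947  0.395]
 [ 0.     0.     0.     1.   ]]
wrist deep 0.58 [257.0, 156.0] z 0.0459 c [428.4  84.8] size [60.1 59.8] ang 16.9
wrist deep 0.54 [218.0, 289.0] z 0.0357 c [667.5  86.6] size [60.4 62.3] ang 73.5
wrist seat 0.74 [257.0, 156.0] z 0.0458 c [428.3  84.8] size [59.8 60. ] ang 17.5
wrist seat 0.43 [219.0, 96.0] z 0.0515 c [363.8  15. ] size [21.3 21.5] ang 85.8
```

>>> arm_command(deltas=[{"translation": [0.17, 0.37, 4.5], "twist": 0, "gripper": 1}, {"translation": [0, 0, 4.5], "twist": 0, "gripper": 1}, {"translation": [0, 0, 4.5], "twist": 0, "gripper": 1}, {"translation": [0, 0, 4.5], "twist": 0, "gripper": 1}, {"translation": [0, 0, 3], "twist": 0, "gripper": 1}, {"translation": [0, 0, 2.35], "twist": 0, "gripper": 1}, {"translation": [0, 0, 0], "twist": 0, "gripper": 1}, {"translation": [0, 0, 0], "twist": 0, "gripper": 0.5}, {"translation": [0, 0, 0], "twist": 0, "gripper": 0.5}, {"translation": [0, 0, 0], "twist": 0, "gripper": 0.5}, {"translation": [0, 0, 0], "twist": 0, "gripper": 0.5}], squeeze=40)

```text
clock: 5.12
tcp_pos: [0.4295, 0.0844, 0.0305]
orientation: [[-0.957, -0.292, 0.003], [-0.292, 0.957, 0.0], [-0.003, -0.001, -1.0]]
wrist_force: [-0.3, -0.0, 7.5]
width: 0.0589
```

>>> arm_command(deltas=[{"translation": [0, 0, 0], "twist": 0, "gripper": 0.5}, {"translation": [0, 0, 0], "twist": 0, "gripper": 0.5}, {"translation": [0, 0, -3], "twist": 0, "gripper": 0.5}, {"translation": [0, 0, -4], "twist": 0, "gripper": 0.5}, {"translation": [0, 0, -4], "twist": 0, "gripper": 0.5}, {"translation": [0, 0, -4], "twist": 0, "gripper": 0.5}, {"translation": [0, 0, 0], "twist": 10, "gripper": 0.5}, {"translation": [0, 0, 0], "twist": 10, "gripper": 0.5}, {"translation": [0, 0, 0], "twist": 10, "gripper": 0.5}, {"translation": [0, 0, 0], "twist": 2.4, "gripper": 0.5}, {"translation": [0, 0, 0], "twist": 0, "gripper": 0.5}])

```text
clock: 6.5
tcp_pos: [0.4281, 0.0842, 0.1789]
orientation: [[-0.964, 0.266, 0.0], [0.266, 0.964, 0.0], [-0.0, 0.0, -1.0]]
wrist_force: [-0.5, -0.2, -1.2]
width: 0.0591
```

```bash
python3 - <<'E'
from h import *
print(telemetry.get_state()["width"])
im,P,K,T=shot("wrist"); cv2.imwrite("pics/w2.png",im)
for n in ["seat","deep"]: find("wrist",n,P)
delta(.436,-.056,.18,74.4)
E
```

```text
0.05914701242050946
wrist seat 0.65 [146.0, 207.0] z 0.0211 c [436.5 -52.4] size [84.9 85. ] ang 74.8
wrist deep 0.94 [254.0, 247.0] z 0.1942 c [428.2  84.8] size [61.6 61.2] ang 74.4
  -> twist 0.2 then  cm [  4.52 -13.3   -0.12] from tcp [0.4282 0.0842 0.1788] yaw 74.6
```

View pics/w2.png

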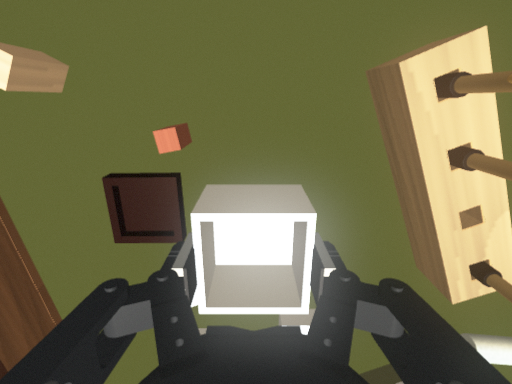

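>>> arm_command(deltas=[{"translation": [-2.9, -3.3, 0], "twist": 0, "gripper": 0.5}, {"translation": [-2.9, -3.3, 0], "twist": 0, "gripper": 0.5}, {"translation": [-2.9, -3.3, 0], "twist": 0, "gripper": 0.5}, {"translation": [-2.75, -3.1, 0], "twist": 0, "gripper": 0.5}, {"translation": [0, 0, 0], "twist": 0, "gripper": 0.5}, {"translation": [0, 0, 0], "twist": 0, "gripper": 0.5}])

```text
clock: 7.4
tcp_pos: [0.5038, -0.0713, 0.1786]
orientation: [[-0.964, 0.266, -0.001], [0.266, 0.964, 0.001], [0.001, 0.0, -1.0]]
wrist_force: [0.9, 0.6, -2.8]
width: 0.0592
```

```bash
python3 - <<'E'
from h import *
im,P,K,T=shot("wrist"); cv2.imwrite("pics/w3.png",im)
a=find("wrist","seat",P)
find("wrist","deep",P); find("wrist","lid",P); find("wrist","mid1",P)
c=np.array(a[0][0][0])/1000; delta(c[0],c[1],.18); print(a[0][0][2]-90,yaw()-90)
E
```

```text
wrist seat 0.61 [256.0, 107.0] z 0.0213 c [436.9 -52.5] size [84.6 83.6] ang 74.6
wrist deep 0.66 [254.0, 246.0] z 0.1939 c [503.6 -71.3] size [60.1 61.4] ang 74.7
wrist mid1 0.8 [411.0, 262.0] z 0.0356 c [610.2  40.6] size [223.7  65.8] ang 43.9
wrist mid1 0.52 [312.0, 304.0] z 0.036 c [685.4 -42.8] size [ 5.9 27.7] ang 68.5
  ->  cm [ 6.95 -0.01 -0.1 ] from tcp [ 0.5039 -0.0708  0.179 ] yaw 74.6
-15.410476684570312 -15.374593011932632
```

>>> arm_command(deltas=[{"translation": [3.5, 0, 0], "twist": 0, "gripper": 0.5}, {"translation": [3.45, 0, 0], "twist": 0, "gripper": 0.5}, {"translation": [0, 0, 3], "twist": 0, "gripper": 0.5}, {"translation": [0, 0, 4], "twist": 0, "gripper": 0.5}, {"translation": [0, 0, 4], "twist": 0, "gripper": 0.5}, {"translation": [0, 0, 1], "twist": 0, "gripper": 0.5}, {"translation": [0, 0, 0], "twist": 0, "gripper": 0.5}, {"translation": [0, 0, 0.7], "twist": 0, "gripper": 0.5}, {"translation": [0, 0, 0.7], "twist": 0, "gripper": 0.5}, {"translation": [0, 0, 0.6], "twist": 0, "gripper": 0.5}, {"translation": [0, 0, 0.2], "twist": 0, "gripper": 0.5}, {"translation": [0, 0, 0], "twist": 0, "gripper": 0.5}])

```text
clock: 9.15
tcp_pos: [0.4371, -0.0531, 0.0369]
orientation: [[-0.964, 0.266, 0.0], [0.266, 0.964, 0.0], [-0.0, 0.0, -1.0]]
wrist_force: [0.1, 0.8, -1.4]
width: 0.0595
```

>>> arm_command(deltas=[{"translation": [0, 0, 0], "twist": 0, "gripper": 1}, {"translation": [0, 0, 0], "twist": 0, "gripper": 1}, {"translation": [0, 0, 0], "twist": 0, "gripper": 1}, {"translation": [0, 0, -2], "twist": 0, "gripper": 1}, {"translation": [0, 0, -4], "twist": 0, "gripper": 1}, {"translation": [0, 0, -4.5], "twist": 0, "gripper": 1}, {"translation": [0, 0, -4.5], "twist": 0, "gripper": 1}, {"translation": [-3.5, 0, 0], "twist": 0, "gripper": 1}, {"translation": [-3.5, 0, 0], "twist": 0, "gripper": 1}, {"translation": [0, 0, 0], "twist": 0, "gripper": 1}, {"translation": [0, 0, 0], "twist": 0, "gripper": 1}])

```text
clock: 10.52
tcp_pos: [0.504, -0.0715, 0.1865]
orientation: [[-0.964, 0.266, -0.001], [0.266, 0.964, 0.0], [0.001, 0.0, -1.0]]
wrist_force: [0.1, 0.6, -0.5]
width: 0.0853
```

```bash
python3 - <<'E'
from h import *
im,P,K,T=shot("wrist"); cv2.imwrite("pics/w4.png",im)
find("wrist","deep",P); find("wrist","seat",P,0,.03)
find("wrist","mid1",P)
delta(.664,-.066,.19)
E
```

```text
wrist deep 0.69 [255.0, 105.0] z 0.0521 c [436.6 -53. ] size [60.1 59.5] ang 74.6
wrist seat 0.94 [258.0, 77.0] z 0.0216 c [436.7 -52.4] size [84.  84.1] ang 75.2
wrist mid1 0.89 [291.0, 283.0] z 0.0358 c [663.1 -65. ] size [60.2 61.8] ang 74.6
wrist mid1 0.84 [406.0, 259.0] z 0.0358 c [612.2  36.4] size [228.4  74.3] ang 44.7
  ->  cm [-15.27   4.79  -0.28] from tcp [ 0.504  -0.0715  0.1871] yaw 74.6
```

>>> arm_command(deltas=[{"translation": [-3.8, 1.1, 0], "twist": 0, "gripper": 1}, {"translation": [-3.8, 1.1, 0], "twist": 0, "gripper": 1}, {"translation": [-3.8, 1.1, 0], "twist": 0, "gripper": 1}, {"translation": [-3.8, 1.1, 0], "twist": 0, "gripper": 1}, {"translation": [0, 0, 0], "twist": 0, "gripper": 1}, {"translation": [0, 0, 0], "twist": 0, "gripper": 1}])

```text
clock: 11.48
tcp_pos: [0.6622, -0.0697, 0.187]
orientation: [[-0.964, 0.266, -0.0], [0.266, 0.964, 0.0], [0.0, -0.0, -1.0]]
wrist_force: [-0.4, -0.0, -0.2]
width: 0.0855
```

```bash
python3 - <<'E'
from h import *
im,P,K,T=shot("wrist"); cv2.imwrite("pics/w5.png",im)
for k,z in find("wrist","mid1",P): c=np.array(k[0])/1000; delta(c[0],c[1],.025,k[2])
find("wrist","lid",P); find("wrist","deep",P)
E
```

```text
wrist mid1 0.86 [258.0, 175.0] z 0.0359 c [663.2 -65.3] size [60.  60.3] ang 74.5
wrist mid1 0.77 [391.0, 140.0] z 0.0359 c [668.1  86.7] size [61.4 60.1] ang 73.8
  -> twist 0.1 then  cm [-1.000e-02  4.600e-01  1.628e+01] from tcp [ 0.6621 -0.0698  0.1878] yaw 74.5
  -> twist 0.7 then  cm [-3.78 15.2  16.28] from tcp [ 0.6621 -0.0698  0.1878] yaw 74.5
wrist lid 0.83 [238.0, 77.0] z 0.0415 c [559.4 -57.8] size [17.4 17. ] ang 74.0
```

View pics/w5.png

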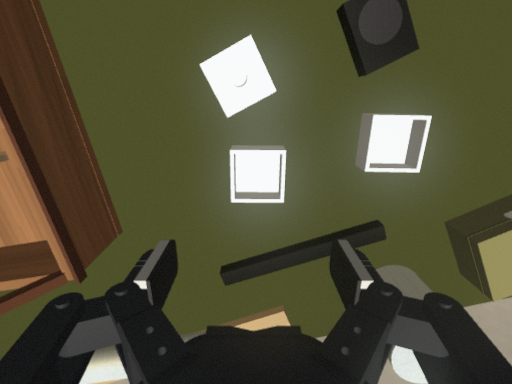

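>>> arm_command(deltas=[{"translation": [0, 0.46, 4], "twist": 0, "gripper": 1}, {"translation": [0, 0, 4], "twist": 0, "gripper": 1}, {"translation": [0, 0, 4], "twist": 0, "gripper": 1}, {"translation": [0, 0, 2.5], "twist": 0, "gripper": 1}, {"translation": [0, 0, 2], "twist": 0, "gripper": 1}, {"translation": [0, 0, 0], "twist": 0, "gripper": 1}, {"translation": [0, 0, 0], "twist": 0, "gripper": 0.5}, {"translation": [0, 0, 0], "twist": 0, "gripper": 0.5}, {"translation": [0, 0, 0], "twist": 0, "gripper": 0.5}, {"translation": [0, 0, 0], "twist": 0, "gripper": 0.5}, {"translation": [0, 0, 0], "twist": 0, "gripper": 0.5}])

```text
clock: 13.05
tcp_pos: [0.665, -0.0655, 0.0239]
orientation: [[-0.964, 0.266, 0.003], [0.266, 0.964, -0.0], [-0.003, 0.0, -1.0]]
wrist_force: [0.0, 0.2, 5.7]
width: 0.0593
```

>>> arm_command(deltas=[{"translation": [0, 0, -2], "twist": 0, "gripper": 0.5}, {"translation": [0, 0, -4], "twist": 0, "gripper": 0.5}, {"translation": [0, 0, -5], "twist": 0, "gripper": 0.5}, {"translation": [0, 0, -5.5], "twist": 0, "gripper": 0.5}, {"translation": [3.8, -1.2, 0], "twist": 0, "gripper": 0.5}, {"translation": [3.8, -1.2, 0], "twist": 0, "gripper": 0.5}, {"translation": [3.8, -1.2, 0], "twist": 0, "gripper": 0.5}, {"translation": [3.8, -1.2, 0], "twist": 0, "gripper": 0.5}, {"translation": [0, 0, 0], "twist": 0, "gripper": 0.5}, {"translation": [0, 0, 0], "twist": 0, "gripper": 0.5}])

```text
clock: 14.3
tcp_pos: [0.5052, -0.0712, 0.188]
orientation: [[-0.964, 0.266, 0.002], [0.266, 0.964, -0.0], [-0.002, 0.0, -1.0]]
wrist_force: [0.6, -0.7, -1.6]
width: 0.059
```

```bash
python3 - <<'E'
from h import *
print(telemetry.get_state()["width"],yaw())
im,P,K,T=shot("wrist"); cv2.imwrite("pics/w6.png",im)
find("wrist","mid1",P); find("wrist","deep",P); find("wrist","seat",P)
delta(.4368,-.0529,.0685)
E
```

```text
0.05902974175350629 74.54851393339707
wrist mid1 0.7 [404.0, 257.0] z 0.0356 c [614.2  38.2] size [223.   75.8] ang 44.3
wrist mid1 0.56 [254.0, 244.0] z 0.1999 c [504.2 -70.9] size [60.4 61.7] ang 74.6
wrist seat 0.64 [256.0, 75.0] z 0.0221 c [436.8 -52.4] size [84.6 83.7] ang 74.6
  ->  cm [ 7.09 -0.07 11.84] from tcp [ 0.5053 -0.0711  0.1869] yaw 74.6
```

>>> arm_command(deltas=[{"translation": [3.5, 0, 0], "twist": 0, "gripper": 0.5}, {"translation": [3.5, -0.05, 0], "twist": 0, "gripper": 0.5}, {"translation": [0, 0, 3.5], "twist": 0, "gripper": 0.5}, {"translation": [0, 0, 4], "twist": 0, "gripper": 0.5}, {"translation": [0, 0, 2], "twist": 0, "gripper": 0.5}, {"translation": [0, 0, 0.7], "twist": 0, "gripper": 0.5}, {"translation": [0, 0, 0.7], "twist": 0, "gripper": 0.5}, {"translation": [0, 0, 0.5], "twist": 0, "gripper": 0.5}, {"translation": [0, 0, 0.3], "twist": 0, "gripper": 0.5}, {"translation": [0, 0, 0], "twist": 0, "gripper": 0.5}, {"translation": [0, 0, 0], "twist": 0, "gripper": 0.5}])

```text
clock: 15.88
tcp_pos: [0.4371, -0.053, 0.07]
orientation: [[-0.964, 0.266, 0.0], [0.266, 0.964, 0.0], [-0.0, 0.0, -1.0]]
wrist_force: [-0.4, -0.7, -1.5]
width: 0.0587
```

>>> arm_command(deltas=[{"translation": [0, 0, 0], "twist": 0, "gripper": 1}, {"translation": [0, 0, 0], "twist": 0, "gripper": 1}, {"translation": [0, 0, 0], "twist": 0, "gripper": 1}, {"translation": [0, 0, -2], "twist": 0, "gripper": 1}, {"translation": [0, 0, -5], "twist": 0, "gripper": 1}, {"translation": [0, 0, -5], "twist": 0, "gripper": 1}, {"translation": [-3.5, 0, 0], "twist": 0, "gripper": 1}, {"translation": [-3.5, 0, 0], "twist": 0, "gripper": 1}, {"translation": [0, 0, 0], "twist": 0, "gripper": 1}, {"translation": [0, 0, 0], "twist": 0, "gripper": 1}])

```text
clock: 17.12
tcp_pos: [0.504, -0.0714, 0.1895]
orientation: [[-0.964, 0.266, -0.001], [0.266, 0.964, 0.0], [0.001, 0.0, -1.0]]
wrist_force: [0.1, 0.1, -0.9]
width: 0.0855
```

```bash
python3 - <<'E'
from h import *
im,P,K,T=shot("wrist"); cv2.imwrite("pics/w7.png",im)
find("wrist","mid1",P); find("wrist","seat",P,0,.03)
E
```

```text
wrist mid1 0.87 [254.0, 113.0] z 0.082 c [435.8 -52.6] size [60.1 60.2] ang 74.3
wrist mid1 0.78 [406.0, 260.0] z 0.0358 c [612.9  36.5] size [227.1  75.2] ang 44.7
wrist seat 0.56 [257.0, 73.0] z 0.0216 c [436.8 -52.5] size [84.2 83.8] ang 75.0
```

>>> arm_command(deltas=[{"translation": [-2.3, 3.9, 0], "twist": 0, "gripper": 1}, {"translation": [-2.3, 3.9, 0], "twist": 0, "gripper": 1}, {"translation": [-2.3, 3.9, 0], "twist": 0, "gripper": 1}, {"translation": [-2.3, 3.9, 0], "twist": 0, "gripper": 1}, {"translation": [-2.4, 4.0, 0], "twist": 0.7, "gripper": 1}, {"translation": [0, 0, 0], "twist": 0, "gripper": 1}, {"translation": [0, 0, 0], "twist": 0, "gripper": 1}])

```text
clock: 18.15
tcp_pos: [0.6681, 0.0862, 0.19]
orientation: [[-0.961, 0.278, -0.0], [0.278, 0.961, -0.0], [0.0, -0.0, -1.0]]
wrist_force: [-0.0, 0.1, 0.0]
width: 0.0855
```

```bash
python3 - <<'E'
from h import *
im,P,K,T=shot("wrist"); cv2.imwrite("pics/w8.png",im)
for k,z in find("wrist","mid1",P): c=np.array(k[0])/1000; delta(c[0],c[1],.023,k[2])
find("wrist","lid",P);find("wrist","inkstone",P)
E
```

```text
wrist mid1 0.87 [28.0, 5.0] z 0.0766 c [468.2 -48.4] size [36.1  1.6] ang 76.0
wrist mid1 0.69 [252.0, 173.0] z 0.0359 c [668.   86.7] size [60.1 60.3] ang 73.4
  -> twist -2.2 then  cm [-16.16 -17.83  16.78] from tcp [0.6681 0.0856 0.1908] yaw 73.8
  -> twist 0.4 then  cm [-0.04  0.11 16.78] from tcp [0.6681 0.0856 0.1908] yaw 73.8
wrist lid 0.71 [119.0, 148.0] z 0.0414 c [598.  -59.9] size [17.8 17.9] ang 83.0
wrist inkstone 0.55 [229.0, 66.0] z 0.0239 c [552.3  90.2] size [70.1 55. ] ang 11.0
```

>>> arm_command(deltas=[{"translation": [0, 0.1, 4], "twist": 0.4, "gripper": 1}, {"translation": [0, 0, 4], "twist": 0, "gripper": 1}, {"translation": [0, 0, 4], "twist": 0, "gripper": 1}, {"translation": [0, 0, 2.5], "twist": 0, "gripper": 1}, {"translation": [0, 0, 2.3], "twist": 0, "gripper": 1}, {"translation": [0, 0, 0], "twist": 0, "gripper": 1}, {"translation": [0, 0, 0], "twist": 0, "gripper": 0.5}, {"translation": [0, 0, 0], "twist": 0, "gripper": 0.5}, {"translation": [0, 0, 0], "twist": 0, "gripper": 0.5}, {"translation": [0, 0, 0], "twist": 0, "gripper": 0.5}, {"translation": [0, 0, 0], "twist": 0, "gripper": 0.5}])

```text
clock: 19.73
tcp_pos: [0.6699, 0.0873, 0.0241]
orientation: [[-0.959, 0.285, 0.003], [0.285, 0.959, 0.0], [-0.003, 0.001, -1.0]]
wrist_force: [0.2, 0.1, 5.9]
width: 0.059
```

>>> arm_command(deltas=[{"translation": [0, 0, -2], "twist": 0, "gripper": 0.5}, {"translation": [0, 0, -4], "twist": 0, "gripper": 0.5}, {"translation": [0, 0, -5], "twist": 0, "gripper": 0.5}, {"translation": [0, 0, -5.8], "twist": -1.2, "gripper": 0.5}, {"translation": [2.3, -3.9, 0], "twist": 0, "gripper": 0.5}, {"translation": [2.3, -3.9, 0], "twist": 0, "gripper": 0.5}, {"translation": [2.3, -3.9, 0], "twist": 0, "gripper": 0.5}, {"translation": [2.3, -3.9, 0], "twist": 0, "gripper": 0.5}, {"translation": [2.4, -4, 0], "twist": 0, "gripper": 0.5}, {"translation": [0, 0, 0], "twist": 0, "gripper": 0.5}, {"translation": [0, 0, 0], "twist": 0, "gripper": 0.5}])

```text
clock: 21.1
tcp_pos: [0.5054, -0.0707, 0.1909]
orientation: [[-0.964, 0.265, 0.002], [0.265, 0.964, 0.0], [-0.002, 0.001, -1.0]]
wrist_force: [-0.1, 0.1, 0.2]
width: 0.059
```

```bash
python3 - <<'E'
from h import *
print(telemetry.get_state()["width"],yaw())
im,P,K,T=shot("wrist"); cv2.imwrite("pics/w9.png",im)
find("wrist","mid1",P); find("wrist","seat",P,0,.03);find("wrist","lid",P)
delta(.4365,-.0525,.1)
E
```

```text
0.05902604652593012 74.64451337161756
wrist mid1 0.59 [254.0, 249.0] z 0.2026 c [504.5 -70.4] size [60.1 61.3] ang 74.7
wrist mid1 0.58 [255.0, 110.0] z 0.082 c [436.  -52.7] size [60.3 59.5] ang 74.6
wrist seat 0.79 [262.0, 74.0] z 0.0216 c [436.3 -52.4] size [84.1 83.5] ang 75.0
  ->  cm [ 7.13 -0.11  8.98] from tcp [ 0.5055 -0.0703  0.1898] yaw 74.7
```

>>> arm_command(deltas=[{"translation": [3.5, 0, 0], "twist": 0, "gripper": 0.5}, {"translation": [3.56, -0.1, 0], "twist": 0, "gripper": 0.5}, {"translation": [0, 0, 3], "twist": 0, "gripper": 0.5}, {"translation": [0, 0, 3], "twist": 0, "gripper": 0.5}, {"translation": [0, 0, 1], "twist": 0, "gripper": 0.5}, {"translation": [0, 0, 0.7], "twist": 0, "gripper": 0.5}, {"translation": [0, 0, 0.6], "twist": 0, "gripper": 0.5}, {"translation": [0, 0, 0.4], "twist": 0, "gripper": 0.5}, {"translation": [0, 0, 0.3], "twist": 0, "gripper": 0.5}, {"translation": [0, 0, 0], "twist": 0, "gripper": 0.5}, {"translation": [0, 0, 0], "twist": 0, "gripper": 0.5}])

```text
clock: 22.68
tcp_pos: [0.437, -0.0533, 0.1001]
orientation: [[-0.964, 0.265, 0.001], [0.265, 0.964, -0.0], [-0.001, 0.0, -1.0]]
wrist_force: [1.0, -0.5, 0.1]
width: 0.0589
```

>>> arm_command(deltas=[{"translation": [0, 0, 0], "twist": 0, "gripper": 1}, {"translation": [0, 0, 0], "twist": 0, "gripper": 1}, {"translation": [0, 0, 0], "twist": 0, "gripper": 1}, {"translation": [0, 0, -2], "twist": 0, "gripper": 1}, {"translation": [0, 0, -4], "twist": 0, "gripper": 1}, {"translation": [0, 0, -5], "twist": 0, "gripper": 1}, {"translation": [-3.5, 0, 0], "twist": 0, "gripper": 1}, {"translation": [-3.5, 0, 0], "twist": 0, "gripper": 1}, {"translation": [0, 0, 0], "twist": 0, "gripper": 1}, {"translation": [0, 0, 0], "twist": 0, "gripper": 1}])

```text
clock: 23.92
tcp_pos: [0.5038, -0.0716, 0.2095]
orientation: [[-0.964, 0.265, -0.001], [0.265, 0.964, 0.0], [0.001, 0.0, -1.0]]
wrist_force: [0.5, -0.3, -0.2]
width: 0.0857
```

```bash
python3 - <<'E'
from h import *
im,P,K,T=shot("wrist"); cv2.imwrite("pics/w10.png",im)
find("wrist","mid1",P); find("wrist","seat",P,0,.03)
E
```

```text
wrist mid1 0.59 [252.0, 111.0] z 0.112 c [435.8 -53. ] size [60.1 59.5] ang 74.7
wrist seat 0.9 [255.0, 71.0] z 0.0216 c [421.6 -28. ] size [116.8  58. ] ang 31.3
```

>>> arm_command(deltas=[{"translation": [-3, 1.2, 0], "twist": 0, "gripper": 1}, {"translation": [-3, 1.2, 0], "twist": 0, "gripper": 1}, {"translation": [-2.8, 1.2, 0], "twist": 0, "gripper": 0.7}, {"translation": [0, 0, 0], "twist": 0, "gripper": 0.6}, {"translation": [0, 0, 0], "twist": 0, "gripper": 0.6}])

```text
clock: 24.7
tcp_pos: [0.598, -0.0603, 0.21]
orientation: [[-0.964, 0.265, -0.0], [0.265, 0.964, 0.0], [0.0, -0.0, -1.0]]
wrist_force: [0.6, -0.5, 0.9]
width: 0.0514
```

```bash
python3 - <<'E'
from h import *
im,P,K,T=shot("wrist"); cv2.imwrite("pics/w11.png",im)
find("wrist","lid",P)
for k,z in find("wrist","lid",P,0.009,.022): c=np.array(k[0])/1000; delta(c[0],c[1],.035,k[2]); delta(c[0],c[1],.035,k[2]+90)
E
```

```text
wrist lid 0.8 [256.0, 163.0] z 0.0414 c [597.6 -60.2] size [17.5 17.3] ang 75.6
wrist lid 0.8 [256.0, 163.0] z 0.0167 c [597.9 -60.5] size [60.4 60.3] ang 11.7
  -> twist 62.9 then  cm [-0.000e+00 -1.000e-02  1.754e+01] from tcp [ 0.598  -0.0605  0.2104] yaw 74.6
  -> twist -27.1 then  cm [-1.000e-02  0.000e+00  1.754e+01] from tcp [ 0.598  -0.0605  0.2104] yaw 74.6
```

View pics/w11.png

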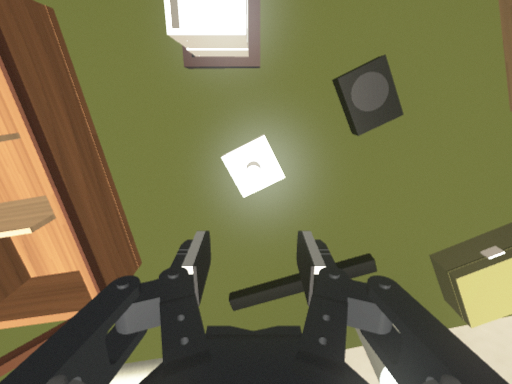

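>>> arm_command(deltas=[{"translation": [0, 0, 4], "twist": -9, "gripper": 0.6}, {"translation": [0, 0, 4], "twist": -9, "gripper": 0.6}, {"translation": [0, 0, 4], "twist": -9, "gripper": 0.6}, {"translation": [0, 0, 4], "twist": 0, "gripper": 0.6}, {"translation": [0, 0, 2.1], "twist": 0, "gripper": 0.6}, {"translation": [0, 0, 0], "twist": 0, "gripper": 0.6}, {"translation": [0, 0, 0], "twist": 0, "gripper": 0}, {"translation": [0, 0, 0], "twist": 0, "gripper": 0}, {"translation": [0, 0, 0], "twist": 0, "gripper": 0}, {"translation": [0, 0, 0], "twist": 0, "gripper": 0}, {"translation": [0, 0, 0], "twist": 0, "gripper": 0}, {"translation": [0, 0, 0], "twist": 0, "gripper": 0}], squeeze=50)

```text
clock: 26.35
tcp_pos: [0.5997, -0.0605, 0.0309]
orientation: [[-0.979, -0.202, 0.003], [-0.202, 0.979, -0.0], [-0.003, -0.001, -1.0]]
wrist_force: [-1.6, 1.1, 5.6]
width: 0.0162
```

>>> arm_command(deltas=[{"translation": [0, 0, -2], "twist": 0, "gripper": 0}, {"translation": [0, 0, -4], "twist": 0, "gripper": 0}, {"translation": [0, 0, -5], "twist": 0, "gripper": 0}, {"translation": [0, 0, -5], "twist": 9, "gripper": 0}, {"translation": [0, 0, -2.5], "twist": 9, "gripper": 0}, {"translation": [0, 0, 0], "twist": 9, "gripper": 0}, {"translation": [2.9, -1.2, 0], "twist": 0, "gripper": 0}, {"translation": [2.9, -1.2, 0], "twist": 0, "gripper": 0}, {"translation": [2.9, -1.1, 0], "twist": 0, "gripper": 0}, {"translation": [0, 0, 0], "twist": 0, "gripper": 0}, {"translation": [0, 0, 0], "twist": 0, "gripper": 0}])

```text
clock: 27.72
tcp_pos: [0.5059, -0.071, 0.2148]
orientation: [[-0.964, 0.265, 0.002], [0.265, 0.964, -0.0], [-0.002, 0.0, -1.0]]
wrist_force: [-0.1, 0.4, -0.6]
width: 0.0159
```

```bash
python3 - <<'E'
from h import *
print(telemetry.get_state()["width"],yaw())
im,P,K,T=shot("wrist"); cv2.imwrite("pics/w12.png",im)
find("wrist","lid",P);find("wrist","lid",P,.17,.21); find("wrist","mid1",P,.02,.13); find("wrist","deep",P,.02,.13)
delta(.4358,-.0527,.136)
E
```

```text
0.015947182027459865 74.65171281310603
wrist lid 0.79 [254.0, 216.0] z 0.2255 c [504.2 -70.5] size [15.6 18.4] ang 75.3
wrist lid 0.79 [254.0, 216.0] z 0.2026 c [504.4 -70.7] size [60.2 60.9] ang 74.6
wrist mid1 0.62 [254.0, 107.0] z 0.112 c [436.3 -52.8] size [59.5 59.6] ang 74.5
  ->  cm [ 7.23 -0.09  7.77] from tcp [ 0.5058 -0.071   0.2136] yaw 74.7
```

View pics/w12.png

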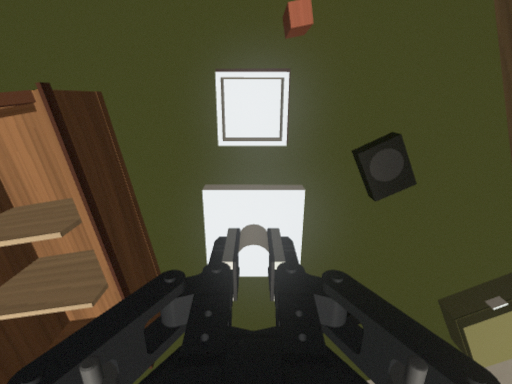

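>>> arm_command(deltas=[{"translation": [3.5, 0, 0], "twist": 0, "gripper": 0}, {"translation": [3.56, -0.08, 0], "twist": 0, "gripper": 0}, {"translation": [0, 0, 3], "twist": 0, "gripper": 0}, {"translation": [0, 0, 2.5], "twist": 0, "gripper": 0}, {"translation": [0, 0, 1], "twist": 0, "gripper": 0}, {"translation": [0, 0, 0.6], "twist": 0, "gripper": 0}, {"translation": [0, 0, 0.4], "twist": 0, "gripper": 0}, {"translation": [0, 0, 0.3], "twist": 0, "gripper": 0}, {"translation": [0, 0, 0.2], "twist": 0, "gripper": 0}, {"translation": [0, 0, 0], "twist": 0, "gripper": 0}, {"translation": [0, 0, 0], "twist": 0, "gripper": 0}])

```text
clock: 29.35
tcp_pos: [0.4384, -0.0534, 0.1369]
orientation: [[-0.964, 0.265, 0.004], [0.265, 0.964, -0.001], [-0.005, 0.0, -1.0]]
wrist_force: [-4.2, 1.1, 13.9]
width: 0.0161
```

>>> arm_command(deltas=[{"translation": [0, 0, -0.6], "twist": 0, "gripper": 0}, {"translation": [0, 0, 0], "twist": 0, "gripper": 0}, {"translation": [0, 0, 0], "twist": 0, "gripper": 0}])

```text
clock: 29.72
tcp_pos: [0.437, -0.0531, 0.1395]
orientation: [[-0.964, 0.265, -0.0], [0.265, 0.964, 0.0], [0.0, 0.0, -1.0]]
wrist_force: [0.6, -0.3, -2.0]
width: 0.0161
```

```bash
python3 - <<'E'
from h import *
im,P,K,T=shot("wrist"); cv2.imwrite("pics/w13.png",cv2.resize(im[180:340,160:350],None,fx=3,fy=3))
find("wrist","lid",P);find("wrist","lid",P,.115,.135); find("wrist","mid1",P,.02,.122)
print(telemetry.get_state()["tcp_pos"])
im,P,K,T=shot("side"); print(proj([.436,-.053,.1],K,T)); u,v=proj([.436,-.053,.1],K,T).astype(int)
cv2.imwrite("pics/s2.png",cv2.resize(im[v-60:v+60,u-70:u+70],None,fx=4,fy=4))
E
```

```text
wrist lid 0.95 [255.0, 216.0] z 0.1502 c [432.8 -58.3] size [32.1 19. ] ang 64.7
wrist lid 0.95 [255.0, 216.0] z 0.1283 c [435.4 -52.8] size [60.1 60.6] ang 74.8
wrist mid1 0.65 [252.0, 164.0] z 0.0797 c [406.9 -44.7] size [58.4  0.8] ang 74.5
[ 0.43701708 -0.05310349  0.13949111]
[241.72974831 233.74022309]
```

View pics/s2.png

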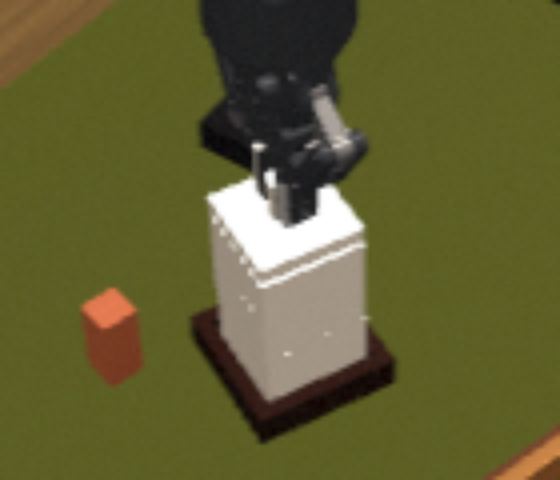

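```bash
python3 - <<'E'
from h import *
for cam in ["wrist","side"]:
    im,P,K,T=shot(cam)
    q=P.reshape(-1,3); q=q[~np.isnan(q[:,0])]
    R=np.array(telemetry.get_state()["orientation"]); c=np.array([.4355,-.0528,.127])
    l=(q-c)@R*1000
    m=(abs(l[:,0])<27)&(abs(l[:,1])<27)&(abs(l[:,2])<7)&((abs(l[:,0])>14)|(abs(l[:,1])>14))
    l=l[m]; 
    for i in range(4):
        A=np.c_[l[:,:2],np.ones(len(l))]; s=np.linalg.lstsq(A,l[:,2],rcond=None)[0]; r=l[:,2]-A@s; l=l[abs(r)<max(1,2*r.std())]
    print(cam,len(l),"slope deg along tool x,y",np.degrees(s[:2]),"z",.127-s[2]/1000,r.std())
E
```

```text
wrist 2577 slope deg along tool x,y [-0.21056072  0.05949006] z 0.12389323915159402 0.468885368145695
side 239 slope deg along tool x,y [-0.05690807 -0.46309066] z 0.12369183219027378 1.099189061344653
```

>>> arm_command(deltas=[{"translation": [-0.05, 0, 0.1], "twist": 0, "gripper": 0}, {"translation": [0, 0, 0.1], "twist": 0, "gripper": 0}, {"translation": [0, 0, 0.05], "twist": 0, "gripper": 0}, {"translation": [0, 0, 0], "twist": 0, "gripper": 0}, {"translation": [0, 0, 0], "twist": 0, "gripper": 0.6}, {"translation": [0, 0, 0], "twist": 0, "gripper": 0.6}, {"translation": [0, 0, 0], "twist": 0, "gripper": 0.6}, {"translation": [0, 0, 0], "twist": 0, "gripper": 0.6}, {"translation": [0, 0, -2], "twist": 0, "gripper": 0.6}, {"translation": [0, 0, -4], "twist": 0, "gripper": 0.6}, {"translation": [0, 0, -5], "twist": 0, "gripper": 0.6}, {"translation": [0, 0, -5], "twist": 0, "gripper": 0.6}])

```text
clock: 31.58
tcp_pos: [0.4374, -0.0532, 0.2988]
orientation: [[-0.964, 0.265, 0.0], [0.265, 0.964, 0.0], [-0.0, 0.0, -1.0]]
wrist_force: [0.6, -1.1, -0.3]
width: 0.0513
```

>>> arm_command(deltas=[{"translation": [-3.5, 0, 0], "twist": 0, "gripper": 0.6}, {"translation": [-3.5, 0, 0], "twist": 0, "gripper": 0.6}, {"translation": [0, 0, 0], "twist": 0, "gripper": 0.6}, {"translation": [0, 0, 0], "twist": 0, "gripper": 0.6}])

```text
clock: 32.08
tcp_pos: [0.5048, -0.0717, 0.2972]
orientation: [[-0.964, 0.265, -0.001], [0.265, 0.964, 0.0], [0.001, 0.0, -1.0]]
wrist_force: [-0.1, -0.5, -0.1]
width: 0.0512
```

```bash
python3 - <<'E'
from h import *
im,P,K,T=shot("wrist"); cv2.imwrite("pics/w14.png",im)
find("wrist","lid",P);find("wrist","lid",P,.11,.13); find("wrist","seat",P,0,.03)
for n in ["cabinet"]: find("wrist",n,P)
np.save("wc.npy",P)
im,P,K,T=shot("side"); cv2.imwrite("pics/s3.png",im)
find("side","lid",P,.1,.13)
delta(.448,.275,.30,77); delta(.524,-.30,.35,-6.6)
E
```

```text
wrist lid 0.65 [256.0, 106.0] z 0.1475 c [436.  -52.7] size [17.1 17.2] ang 47.0
wrist lid 0.65 [256.0, 106.0] z 0.1225 c [435.8 -52.8] size [59.7 59.5] ang 74.6
wrist seat 0.79 [259.0, 77.0] z 0.0217 c [397.9 -42.2] size [80.9  4.2] ang 74.9
wrist cabinet 0.65 [72.0, 210.0] z 0.1694 c [ 534.3 -281.4] size [ 80.5 355.7] ang 29.0
side lid 0.75 [133.0, 163.0] z 0.1282 c [380.3 263.4] size [7.1 9.6] ang 36.4
side lid 0.62 [239.0, 229.0] z 0.1241 c [437.3 -52.9] size [63.1 61. ] ang 74.5
side lid 0.49 [156.0, 150.0] z 0.1282 c [446.7 270.4] size [ 7.7 11. ] ang 63.3
  -> twist -2.3 then  cm [-13.34  32.5   -0.23] from tcp [ 0.5049 -0.0717  0.2977] yaw 74.7
  -> twist 81.3 then  cm [22.46  4.52 -5.23] from tcp [ 0.5049 -0.0717  0.2977] yaw 74.7
```

View pics/w14.png

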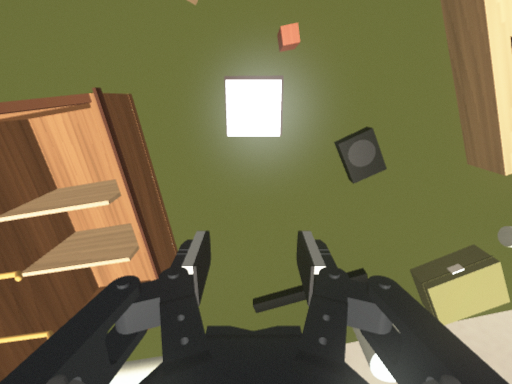

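>>> arm_command(deltas=[{"translation": [0, 0, -6], "twist": 0, "gripper": 0.6}, {"translation": [-2, -4, 0], "twist": 0, "gripper": 0.6}, {"translation": [-2, -4, 0], "twist": 0, "gripper": 0.6}, {"translation": [-2, -4, 0], "twist": 0, "gripper": 0.6}, {"translation": [-2, -4, 0], "twist": 0, "gripper": 0.6}, {"translation": [-2, -4, 0], "twist": 0, "gripper": 0.6}, {"translation": [-2.3, -4, 0], "twist": 0, "gripper": 0.6}, {"translation": [0, 0, 0], "twist": 0, "gripper": 0.6}, {"translation": [0, 0, 0], "twist": 0, "gripper": 0.6}])

```text
clock: 33.55
tcp_pos: [0.5602, -0.3354, 0.3574]
orientation: [[-0.964, 0.264, 0.0], [0.264, 0.964, 0.0], [0.0, 0.0, -1.0]]
wrist_force: [0.2, 0.4, 0.4]
width: 0.0512
```

```bash
python3 - <<'E'
from h import *
im,P,K,T=shot("wrist"); cv2.imwrite("pics/w15.png",im)
find("wrist","cabinet",P)
for n in ["hook1","hook2","hook3"]:
    for r in finder.spot_point("wrist",n):
        u,v=np.round(r["at"]).astype(int); print(n,round(r["score"],2),u,v,P[v,u] if 0<=v<384 and 0<=u<512 else None)
hsv=cv2.cvtColor(im,cv2.COLOR_BGR2HSV)
m=(hsv[...,0]>18)&(hsv[...,0]<35)&(hsv[...,1]>120)&(P[...,2]>.185)&(P[...,2]<.22)
n,lab,st,_=cv2.connectedComponentsWithStats(m.astype(np.uint8))
for i in range(1,n):
    if st[i,4]<25: continue
    q=P[lab==i]; 
    vx,vy,x0,y0=cv2.fitLine((q[:,:2]*1000).astype(np.float32),cv2.DIST_HUBER,0,.01,.01).ravel()
    t=(q[:,0]*1000-x0)*vx+(q[:,1]*1000-y0)*vy
    e1=np.array([x0,y0])+t.min()*np.array([vx,vy]); e2=np.array([x0,y0])+t.max()*np.array([vx,vy])
    print(st[i],"ends",np.round(e1,1),np.round(e2,1),"z",np.round(np.percentile(q[:,2],[10,50,97]),4),"ang",np.degrees(np.arctan2(vy,vx)).round(1))
E
```

```text
wrist cabinet 0.74 [233.0, 116.0] z 0.2524 c [ 538.  -360.3] size [107.5 296.3] ang 84.2
wrist cabinet 0.65 [421.0, 27.0] z 0.1122 c [459.5 -67.4] size [64.7 28. ] ang 46.8
hook1 0.81 233 148 [ 0.52532889 -0.34888872  0.19863005]
hook1 0.77 222 66 [ 0.44404102 -0.33584841  0.19932993]
hook1 0.55 247 216 [ 0.67536932 -0.37888279  0.04242124]
hook2 0.81 233 148 [ 0.52532889 -0.34888872  0.19863005]
hook2 0.77 222 66 [ 0.44404102 -0.33584841  0.19932993]
hook2 0.55 247 216 [ 0.67536932 -0.37888279  0.04242124]
hook3 0.81 233 148 [ 0.52532889 -0.34888872  0.19863005]
hook3 0.77 222 66 [ 0.44404102 -0.33584841  0.19932993]
hook3 0.55 247 216 [ 0.67536932 -0.37888279  0.04242124]
[239 141  24   3  30] ends [ 521.9 -341. ] [ 525.5 -316.5] z [0.1989 0.2022 0.2075] ang 81.7
[182 148   9  11  27] ends [ 510.5 -399.5] [ 522.6 -399. ] z [0.1991 0.2028 0.2066] ang 2.0
[206 209  65   9  75] ends [ 595.8 -403.7] [ 604.2 -327.7] z [0.1987 0.1996 0.2067] ang 83.6
```

View pics/w15.png

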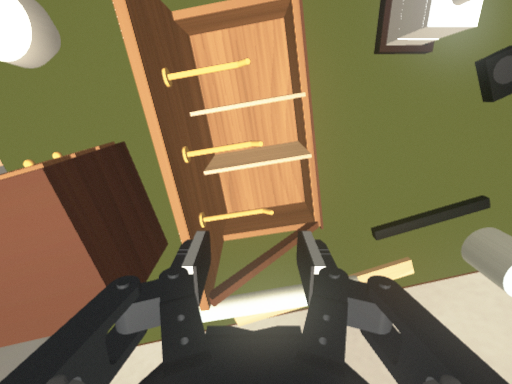

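```bash
cat >> h.py <<'E'
import os,json
def cab2w(p):
    o,a=json.load(open("cab.json")); a=np.radians(a); xc=np.array([np.cos(a),np.sin(a)]); yc=np.array([-xc[1],xc[0]])
    return np.array(o)+p[0]*xc+p[1]*yc
E
python3 - <<'E'
from h import *
im,P,K,T=shot("wrist"); np.save("wc.npy",P)
q=P.reshape(-1,3)*1000; q=q[~np.isnan(q[:,0])]
h2=np.array([525.,-349.]); a=-95.9
for it in range(4):
    r=np.radians(a); xc=np.array([np.cos(r),np.sin(r)]); yc=np.array([-xc[1],xc[0]]); o=h2-20*xc
    l=np.c_[(q[:,:2]-o)@xc,(q[:,:2]-o)@yc,q[:,2]]
    dy=[];sl=[];tips=[]
    for y in (-80,0,80):
        m=(l[:,0]>-20)&(l[:,0]<70)&(abs(l[:,1]-y)<7)&(l[:,2]>195)&(l[:,2]<214); w=l[m]
        f=np.polyfit(w[:,0],w[:,1]-y,1); sl.append(f[0]); dy.append(f[1]); tips.append((len(w),w[:,0].min().round(1),np.percentile(w[w[:,0]>5,2],[50,90]).round(1)))
    bb=l[(l[:,2]>248)&(l[:,2]<256)&(abs(l[:,1])<150)&(abs(l[:,0]-80)<10)]
    fb=np.polyfit(bb[:,1],bb[:,0],1)
    print(a.__round__(2),o.round(1),"dy",np.round(dy,2),"slopes",np.degrees(sl).round(2),"tips",tips,"back",bb[:,0].min().round(1),bb[:,0].max().round(1),np.degrees(fb[0]).round(2))
    a+=np.degrees(np.arctan(np.mean(sl))) if it<1 else -np.degrees(np.arctan(fb[0]))
    h2=h2+yc*np.mean(dy)+xc*((np.percentile(bb[:,0],2)+np.percentile(bb[:,0],98))/2-80)
json.dump([(o/1000).tolist(),a],open("cab.json","w"))
for y in (-80,0,80):
    l_=q; print("hook",y,cab2w([.02,y/1000]))
E
```

```text
-95.9 [ 527.1 -329.1] dy [-1.3  -2.09 -2.7 ] slopes [-0.04  0.16  0.14] tips [(540, np.float64(-12.5), array([199.7, 200.8])), (415, np.float64(-12.9), array([199.6, 200.8])), (354, np.float64(-13.2), array([199.6, 200.7]))] back 73.0 84.4 -0.17
-95.81 [ 525.2 -327.2] dy [ 0.77 -0.04 -0.63] slopes [-0.16  0.08  0.03] tips [(529, np.float64(-11.0), array([199.7, 200.8])), (408, np.float64(-11.2), array([199.6, 200.7])), (348, np.float64(-11.4), array([199.6, 200.7]))] back 74.5 85.9 -0.08
-95.74 [ 525.2 -327.2] dy [ 0.76 -0.04 -0.64] slopes [-0.21  0.   -0.04] tips [(530, np.float64(-11.0), array([199.7, 200.8])), (408, np.float64(-11.2), array([199.6, 200.7])), (348, np.float64(-11.2), array([199.6, 200.7]))] back 74.5 85.8 -0.0
-95.74 [ 525.2 -327.1] dy [ 0.74 -0.07 -0.66] slopes [-0.23  0.   -0.06] tips [(529, np.float64(-11.0), array([199.7, 200.8])), (408, np.float64(-11.1), array([199.6, 200.7])), (346, np.float64(-11.1), array([199.6, 200.7]))] back 74.5 85.9 -0.0
hook -80 [ 0.44362248 -0.33902079]
hook 0 [ 0.52322149 -0.34702069]
hook 80 [ 0.60282049 -0.35502058]
```

>>> arm_command(deltas=[{"translation": [2.24, 4.6, 0], "twist": 0, "gripper": 0.6}, {"translation": [2.24, 4.6, 0], "twist": 0, "gripper": 0.6}, {"translation": [2.24, 4.6, 0], "twist": 0, "gripper": 0.6}, {"translation": [2.24, 4.6, 0], "twist": 0, "gripper": 0.6}, {"translation": [2.24, 4.6, 0], "twist": 0, "gripper": 0.6}, {"translation": [2.24, 4.6, 0], "twist": 0, "gripper": 0.6}, {"translation": [2.24, 4.6, 0], "twist": 0, "gripper": 0.6}, {"translation": [2.24, 4.6, 0], "twist": 0, "gripper": 0.6}, {"translation": [2.24, 4.6, 0], "twist": 0, "gripper": 0.6}, {"translation": [2.24, 4.6, 0], "twist": 0, "gripper": 0.6}, {"translation": [2.24, 4.6, 0], "twist": 0, "gripper": 0.6}, {"translation": [2.24, 4.6, 0], "twist": 0, "gripper": 0.6}])

```text
clock: 35.35
tcp_pos: [0.4461, 0.2694, 0.3578]
orientation: [[-0.964, 0.264, 0.001], [0.264, 0.964, 0.001], [-0.001, 0.001, -1.0]]
wrist_force: [0.5, -0.7, 0.3]
width: 0.0512
```

>>> arm_command(deltas=[{"translation": [0, 0, 0], "twist": 0, "gripper": 0.6}, {"translation": [0, 0, 0], "twist": 0, "gripper": 0.6}])

```text
clock: 35.6
tcp_pos: [0.4469, 0.2674, 0.3575]
orientation: [[-0.964, 0.264, 0.0], [0.264, 0.964, -0.0], [-0.0, 0.0, -1.0]]
wrist_force: [0.6, -0.8, -0.7]
width: 0.0512
```

```bash
cat >> h.py <<'E'
def brushes(P):
    "tops of grip blocks: cluster points z .200-.22"
    m=((P[...,2]>.2075)&(P[...,2]<.218)&(P[...,1]>.2)).astype(np.uint8)
    n,lab,st,_=cv2.connectedComponentsWithStats(m,connectivity=8); out=[]
    for i in range(1,n):
        if st[i,4]<20: continue
        q=P[lab==i]; zt=np.median(q[:,2]); t=q[abs(q[:,2]-zt)<.003]
        k=cv2.minAreaRect((t[:,:2]*1000).astype(np.float32)); a=k[2] if k[1][0]>k[1][1] else k[2]+90
        c=np.array(k[0])/1000
        print("brush",st[i].tolist(),"c",np.round(k[0],1),"size",np.round(k[1],1),"long axis",round(a%180,1),"z",round(zt,4)); out.append((c,a%180))
    return out
E
python3 - <<'E'
from h import *
im,P,K,T=shot("wrist"); cv2.imwrite("pics/w16.png",im)
for c,a in brushes(P): delta(c[0],c[1],.3,a)
E
```

```text
brush [228, 113, 18, 13, 225] c [382.9 267.2] size [17.4 11.8] long axis 73.8 z 0.2122
brush [253, 170, 17, 13, 195] c [447.7 275.6] size [17.4 12.5] long axis 76.1 z 0.2121
brush [293, 268, 8, 12, 57] c [580.5 285.7] size [ 7.7 14. ] long axis 179.4 z 0.2119
  -> twist 0.8 then  cm [-6.18 -1.77  5.76] from tcp [0.4472 0.267  0.3576] yaw 74.6
  -> twist -1.5 then  cm [-0.15  0.85  5.76] from tcp [0.4472 0.267  0.3576] yaw 74.6
  -> twist 75.2 then  cm [-2.   13.31  5.76] from tcp [0.4472 0.267  0.3576] yaw 74.6
```

View pics/w16.png

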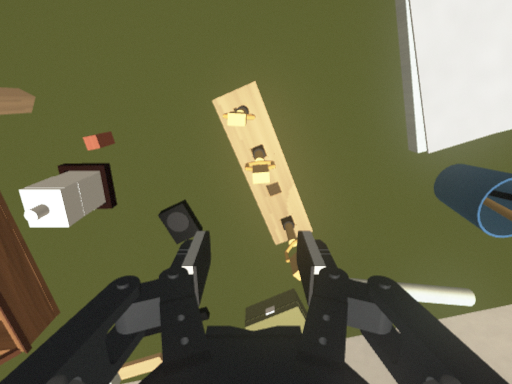

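>>> arm_command(deltas=[{"translation": [0, 0, 0], "twist": -1.5, "gripper": 0.6}, {"translation": [-0.15, 0.85, 4], "twist": 0, "gripper": 0.6}, {"translation": [0, 0, 4], "twist": 0, "gripper": 0.6}, {"translation": [0, 0, 0], "twist": 0, "gripper": 0.6}, {"translation": [0, 0, 0], "twist": 0, "gripper": 0.6}])

```text
clock: 36.28
tcp_pos: [0.4512, 0.2753, 0.2795]
orientation: [[-0.971, 0.24, 0.003], [0.24, 0.971, 0.001], [-0.002, 0.002, -1.0]]
wrist_force: [0.7, 0.1, 1.2]
width: 0.051
```

```bash
python3 - <<'E'
from h import *
im,P,K,T=shot("wrist"); cv2.imwrite("pics/w17.png",im)
for c,a in brushes(P): delta(c[0],c[1],.193,a)
E
```

```text
brush [208, 114, 25, 19, 431] c [382.9 267.2] size [18.1 12.1] long axis 72.1 z 0.2122
brush [241, 193, 24, 17, 357] c [448.1 275.4] size [17.9 12.8] long axis 80.4 z 0.2121
brush [291, 310, 17, 21, 156] c [578.2 292.3] size [13.  17.6] long axis 126.6 z 0.2117
  -> twist 4.0 then  cm [-6.26 -2.9   8.7 ] from tcp [0.4513 0.2755 0.28  ] yaw 76.1
  -> twist -4.3 then  cm [-0.32 -0.06  8.7 ] from tcp [0.4513 0.2755 0.28  ] yaw 76.1
  -> twist -50.5 then  cm [11.19 -6.21  8.7 ] from tcp [0.4513 0.2755 0.28  ] yaw 76.1
```

>>> arm_command(deltas=[{"translation": [0.2, -0.05, 4], "twist": -2, "gripper": 0.6}, {"translation": [0, 0, 3.5], "twist": 0, "gripper": 0.6}, {"translation": [0, 0, 1.2], "twist": 0, "gripper": 0.6}, {"translation": [0, 0, 0], "twist": 0, "gripper": 0.6}, {"translation": [0, 0, 0], "twist": 0, "gripper": 0}, {"translation": [0, 0, 0], "twist": 0, "gripper": 0}, {"translation": [0, 0, 0], "twist": 0, "gripper": 0}, {"translation": [0, 0, 0], "twist": 0, "gripper": 0}, {"translation": [0, 0, 0], "twist": 0, "gripper": 0}, {"translation": [0, 0, 0], "twist": 0, "gripper": 0}], squeeze=50)

```text
clock: 37.58
tcp_pos: [0.4492, 0.2758, 0.1921]
orientation: [[-0.979, 0.205, 0.003], [0.205, 0.979, 0.001], [-0.003, 0.002, -1.0]]
wrist_force: [0.1, -0.7, 5.7]
width: 0.017
```

```bash
python3 - <<'E'
from h import *
s=telemetry.get_state(); print(s["tcp_pos"],s["width"],yaw(),s["wrist_force"])
E
```

```text
[0.44917747 0.27576781 0.19214311] 0.017008411132250198 78.15041058374497 [ 0.12583701 -0.67310871  5.74886292]
```

>>> arm_command(deltas=[{"translation": [0, 0, -2], "twist": 0, "gripper": 0}, {"translation": [0, 0, -3], "twist": 0, "gripper": 0}, {"translation": [0, 0, -4], "twist": 0, "gripper": 0}, {"translation": [0, 0, -4], "twist": 0, "gripper": 0}, {"translation": [0, 0, -3], "twist": 0, "gripper": 0}, {"translation": [0, 0, 0], "twist": 0, "gripper": 0}])

```text
clock: 38.33
tcp_pos: [0.449, 0.2759, 0.3531]
orientation: [[-0.979, 0.205, 0.005], [0.205, 0.979, 0.003], [-0.004, 0.004, -1.0]]
wrist_force: [-0.0, 0.6, -1.3]
width: 0.0175
```

>>> arm_command(deltas=[{"translation": [0, 0, 0], "twist": 10.5, "gripper": 0}, {"translation": [0, 0, 0], "twist": 10.5, "gripper": 0}, {"translation": [0, 0, 0], "twist": 10.5, "gripper": 0}, {"translation": [0, 0, 0], "twist": 10.5, "gripper": 0}, {"translation": [0, 0, 0], "twist": 10.5, "gripper": 0}, {"translation": [0, 0, 0], "twist": 10.5, "gripper": 0}, {"translation": [0, 0, 0], "twist": 10.5, "gripper": 0}, {"translation": [0, 0, 0], "twist": 10.4, "gripper": 0}, {"translation": [0, 0, 0], "twist": 0, "gripper": 0}, {"translation": [0, 0, 0], "twist": 0, "gripper": 0}])

```text
clock: 39.58
tcp_pos: [0.4484, 0.2755, 0.3494]
orientation: [[0.097, 0.995, -0.001], [0.995, -0.097, -0.001], [-0.001, -0.001, -1.0]]
wrist_force: [-0.7, 0.4, -0.2]
width: 0.0171
```

```bash
python3 - <<'E'
from h import *
s=telemetry.get_state(); print(s["width"],s["wrist_force"])
for y in (-.08,0,.08):
    c=cab2w([-.042,y]); delta(c[0],c[1],.36)
im,P,K,T=shot("wrist"); cv2.imwrite("pics/w18.png",im)
im,P,K,T=shot("side"); cv2.imwrite("pics/s4.png",im)
E
```

```text
0.017108907357560973 [-0.72112401  0.41987038 -0.15604106]
  ->  cm [-55.01   5.48  -1.03] from tcp [0.4484 0.2755 0.3494] yaw -5.5
  ->  cm [-55.04  13.48  -1.04] from tcp [0.4484 0.2755 0.3494] yaw -5.5
  ->  cm [-55.07  21.48  -1.04] from tcp [0.4484 0.2755 0.3494] yaw -5.5
```

View pics/s4.png

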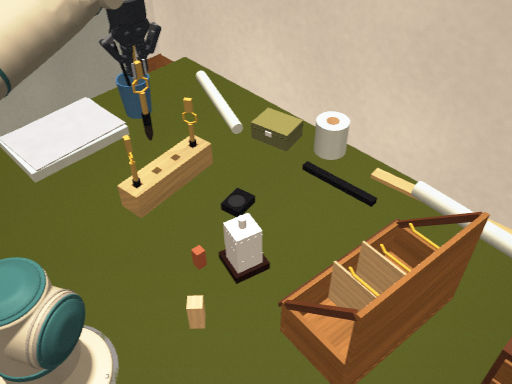

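>>> arm_command(deltas=[{"translation": [-4.59, 1.79, -1], "twist": 0.2, "gripper": 0}, {"translation": [-4.59, 1.79, 0], "twist": 0, "gripper": 0}, {"translation": [-4.59, 1.79, 0], "twist": 0, "gripper": 0}, {"translation": [-4.59, 1.79, 0], "twist": 0, "gripper": 0}, {"translation": [-4.59, 1.79, 0], "twist": 0, "gripper": 0}, {"translation": [-4.59, 1.79, 0], "twist": 0, "gripper": 0}, {"translation": [-4.59, 1.79, 0], "twist": 0, "gripper": 0}, {"translation": [-4.59, 1.79, 0], "twist": 0, "gripper": 0}, {"translation": [-4.59, 1.79, 0], "twist": 0, "gripper": 0}, {"translation": [-4.59, 1.79, 0], "twist": 0, "gripper": 0}, {"translation": [-4.59, 1.79, 0], "twist": 0, "gripper": 0}, {"translation": [-4.58, 1.79, 0], "twist": 0, "gripper": 0}])

```text
clock: 41.18
tcp_pos: [0.6055, -0.2959, 0.3601]
orientation: [[0.102, 0.995, 0.0], [0.995, -0.102, 0.0], [0.0, 0.0, -1.0]]
wrist_force: [0.2, 0.1, -0.7]
width: 0.0167
```

>>> arm_command(deltas=[{"translation": [0, 0, 0], "twist": 0, "gripper": 0}, {"translation": [0, 0, 0], "twist": 0, "gripper": 0}, {"translation": [0, 0, 0], "twist": 0, "gripper": 0}])

```text
clock: 41.55
tcp_pos: [0.6053, -0.2932, 0.3615]
orientation: [[0.102, 0.995, 0.001], [0.995, -0.102, -0.001], [-0.0, 0.002, -1.0]]
wrist_force: [0.2, 0.5, -0.2]
width: 0.0171
```

```bash
sed -i 's/R=np.array(\[\[np.sin(a),np.cos(a),0\],\[-np.cos(a),np.sin(a),0\]/R=np.array([[-np.sin(a),np.cos(a),0],[np.cos(a),np.sin(a),0]/' h.py
cat >> h.py <<'E'
def look(y):
    "held brush axis and hook y in cabinet frame, from the wrist cloud (mm)"
    o,a=json.load(open("cab.json")); a=np.radians(a); xc=np.array([np.cos(a),np.sin(a)]); yc=np.array([-xc[1],xc[0]])
    s=telemetry.get_state(); p=np.array(s["tcp_pos"])
    im,P,K,T=shot("wrist")
    q=P.reshape(-1,3); q=q[~np.isnan(q[:,0])]
    L=lambda v:np.c_[(v[:,:2]-o)@xc,(v[:,:2]-o)@yc,v[:,2]]*1000
    l=L(q); t=L(p[None])[0]; print("TCP cab",t.round(1),"yaw err",round(yaw()-np.degrees(a)-90,2)%180)
    for lo,hi in ((-120,-105),(-105,-85),(-75,-56)):   # heights below TCP: head, head, handle
        w=l[(abs(l[:,0]-t[0])<18)&(abs(l[:,1]-t[1])<18)&(l[:,2]>t[2]+lo)&(l[:,2]<t[2]+hi)]
        if len(w)>10: print("brush at dz",lo,hi,"n",len(w),"y mid",((np.percentile(w[:,1],2)+np.percentile(w[:,1],98))/2).round(1),"x front",np.percentile(w[:,0],5).round(1),"y range",np.percentile(w[:,1],[2,98]).round(1))
    w=l[(l[:,0]>-20)&(l[:,0]<70)&(abs(l[:,1]-y)<8)&(l[:,2]>194)&(l[:,2]<214)]
    if len(w)>10:
        print("hook n",len(w),"y",np.median(w[:,1]).round(1),"x",w[:,0].min().round(1),w[:,0].max().round(1))
    return im
E
python3 - <<'E'
from h import *
print(telemetry.get_state()["width"])
cv2.imwrite("pics/w19.png",look(80))
c=cab2w([-.042,.08]); delta(c[0],c[1],.236)
E
```

```text
0.017054901988357147
TCP cab [-41.8  76.3 361.5] yaw err 179.9
brush at dz -120 -105 n 185 y mid 76.8 x front -52.1 y range [67.8 85.8]
brush at dz -105 -85 n 94 y mid 76.8 x front -49.1 y range [70.9 82.7]
brush at dz -75 -56 n 139 y mid 76.7 x front -49.1 y range [70.6 82.7]
hook n 44 y 81.1 x 13.6 26.5
  ->  cm [ 0.03  0.35 12.56] from tcp [ 0.6053 -0.2932  0.3616] yaw -5.8
```

View pics/w19.png

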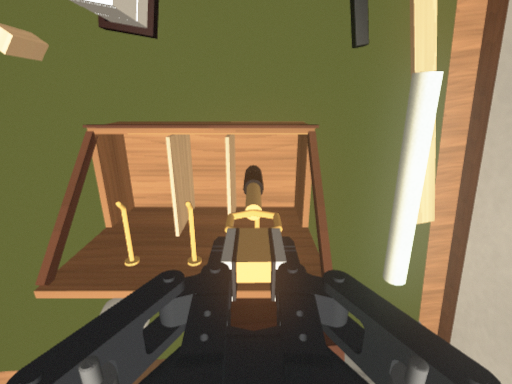

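>>> arm_command(deltas=[{"translation": [0, 0.3, 2], "twist": 0, "gripper": 0}, {"translation": [0, 0, 3], "twist": 0, "gripper": 0}, {"translation": [0, 0, 3], "twist": 0, "gripper": 0}, {"translation": [0, 0, 3], "twist": 0, "gripper": 0}, {"translation": [0, 0, 1.5], "twist": 0, "gripper": 0}, {"translation": [0, 0, 0], "twist": 0, "gripper": 0}, {"translation": [0, 0, 0], "twist": 0, "gripper": 0}])

```text
clock: 42.48
tcp_pos: [0.6087, -0.2947, 0.2373]
orientation: [[0.103, 0.995, 0.003], [0.995, -0.103, -0.001], [-0.001, 0.003, -1.0]]
wrist_force: [0.1, 1.2, -0.8]
width: 0.0172
```

```bash
python3 - <<'E'
from h import *
print(telemetry.get_state()["width"])
cv2.imwrite("pics/w20.png",look(80))
c=cab2w([.02,.08]); delta(c[0],c[1],.236)
E
```

```text
0.017198623800833788
TCP cab [-40.6  79.8 237.3] yaw err 179.8
brush at dz -120 -105 n 182 y mid 80.5 x front -50.8 y range [71.5 89.5]
brush at dz -105 -85 n 99 y mid 80.4 x front -47.9 y range [74.5 86.4]
brush at dz -75 -56 n 134 y mid 80.3 x front -47.9 y range [74.4 86.2]
hook n 381 y 80.5 x 9.1 57.7
  ->  cm [-6.05  0.03  0.14] from tcp [ 0.6087 -0.2948  0.2374] yaw -5.9
```

View pics/w20.png

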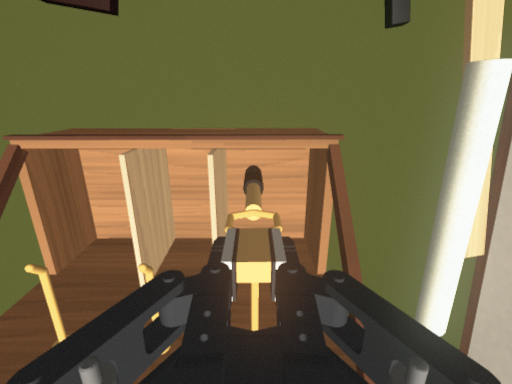

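>>> arm_command(deltas=[{"translation": [-1.5, 0, 0], "twist": 0, "gripper": 0}, {"translation": [-1.5, 0, 0], "twist": 0, "gripper": 0}, {"translation": [-1.5, 0, 0], "twist": 0, "gripper": 0}, {"translation": [-1.5, 0, 0], "twist": 0, "gripper": 0}, {"translation": [0, 0, 0], "twist": 0, "gripper": 0}, {"translation": [0, 0, 0.6], "twist": 0, "gripper": 0}, {"translation": [0, 0, 0.6], "twist": 0, "gripper": 0}, {"translation": [0, 0, 0.5], "twist": 0, "gripper": 0}, {"translation": [0, 0, 0], "twist": 0, "gripper": 0}, {"translation": [0, 0, 0], "twist": 0, "gripper": 0}])

```text
clock: 43.78
tcp_pos: [0.6027, -0.354, 0.2187]
orientation: [[0.103, 0.995, 0.002], [0.995, -0.103, -0.0], [-0.0, 0.002, -1.0]]
wrist_force: [5.0, -0.5, 1.2]
width: 0.017
```

```bash
python3 - <<'E'
from h import *
s=telemetry.get_state(); print(s["width"],s["wrist_force"],s["tcp_pos"])
cv2.imwrite("pics/w21.png",look(80))
im,P,K,T=shot("side"); u,v=proj([.60,-.35,.2],K,T).astype(int); cv2.imwrite("pics/s5.png",cv2.resize(im[v-60:v+60,u-70:u+70],None,fx=4,fy=4))
E
```

```text
0.016957882590362315 [ 5.00556519 -0.46421192  1.21041605] [ 0.60270013 -0.35401778  0.21873872]
TCP cab [ 19.   79.8 218.7] yaw err 179.83
brush at dz -120 -105 n 185 y mid 80.4 x front 8.7 y range [71.4 89.3]
brush at dz -105 -85 n 100 y mid 80.3 x front 11.5 y range [74.4 86.2]
brush at dz -75 -56 n 51 y mid 80.3 x front 12.3 y range [74.2 86.3]
hook n 721 y 80.5 x -11.5 69.7
```

View pics/s5.png

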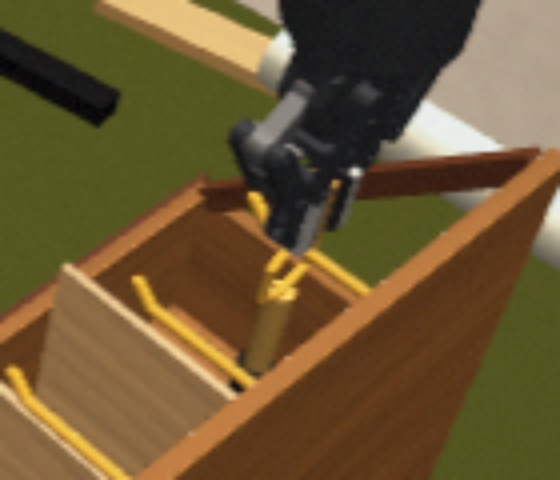

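>>> arm_command(deltas=[{"translation": [0, 0.05, 0.05], "twist": 0, "gripper": 0}, {"translation": [0, 0, 0], "twist": 0, "gripper": 0.45}, {"translation": [0, 0, 0], "twist": 0, "gripper": 0.45}, {"translation": [0, 0, 0], "twist": 0, "gripper": 0.45}, {"translation": [0, 0, 0], "twist": 0, "gripper": 0.45}, {"translation": [0, 0, -1.5], "twist": 0, "gripper": 0.45}, {"translation": [0, 0, -2.5], "twist": 0, "gripper": 0.45}, {"translation": [0, 0, -4], "twist": 0, "gripper": 0.45}, {"translation": [0, 0, -5], "twist": 0, "gripper": 0.45}, {"translation": [0, 0, 0], "twist": 0, "gripper": 0.6}, {"translation": [0, 0, 0], "twist": 0, "gripper": 0.6}])

```text
clock: 45.25
tcp_pos: [0.6025, -0.3545, 0.348]
orientation: [[0.104, 0.995, 0.0], [0.995, -0.104, -0.0], [-0.0, 0.0, -1.0]]
wrist_force: [0.0, 0.5, -1.0]
width: 0.0509
```

```bash
cat >> h.py <<'E'
def hung(y):
    im,P,K,T=shot("wrist"); q=P.reshape(-1,3); q=q[~np.isnan(q[:,0])]
    o,a=json.load(open("cab.json")); a=np.radians(a); xc=np.array([np.cos(a),np.sin(a)]); yc=np.array([-xc[1],xc[0]])
    l=np.c_[(q[:,:2]-o)@xc,(q[:,:2]-o)@yc,q[:,2]]*1000
    for lo,hi in ((225,245),(206,225),(105,160),(60,105)):
        w=l[(abs(l[:,0]-20)<40)&(abs(l[:,1]-y)<25)&(l[:,2]>lo)&(l[:,2]<hi)]
        if len(w)>8: print("z",lo,hi,"n",len(w),"x",np.percentile(w[:,0],[3,97]).round(1),"y",np.percentile(w[:,1],[3,97]).round(1),"ztop",np.percentile(w[:,2],95).round(1))
    return im
E
python3 - <<'E'
from h import *
cv2.imwrite("pics/w22.png",hung(80))
delta(.446,.268,.36)
delta(.3829,.2672,.3,73)
E
```

```text
z 225 245 n 294 x [12.3 24.1] y [73.  89.2] ztop 239.6
z 206 225 n 120 x [-10.2  12.9] y [72.6 89.3] ztop 223.6
z 105 160 n 71 x [11.1 23.3] y [72.6 89.4] ztop 153.9
z 60 105 n 57 x [ 9.3 16.5] y [72.1 89.1] ztop 100.7
  ->  cm [ 60.28 -22.01  -1.24] from tcp [ 0.6025 -0.3544  0.3467] yaw -5.9
  -> twist -78.9 then  cm [39.17 53.02  4.67] from tcp [ 0.6025 -0.3544  0.3467] yaw -5.9
```

>>> arm_command(deltas=[{"translation": [4.97, -2.36, 0], "twist": 0, "gripper": 0.6}, {"translation": [4.97, -2.36, 0], "twist": 0, "gripper": 0.6}, {"translation": [4.97, -2.36, 0], "twist": 0, "gripper": 0.6}, {"translation": [4.97, -2.36, 0], "twist": 0, "gripper": 0.6}, {"translation": [4.97, -2.36, 0], "twist": 0, "gripper": 0.6}, {"translation": [4.97, -2.36, 0], "twist": 0, "gripper": 0.6}, {"translation": [4.97, -2.36, 0], "twist": 0, "gripper": 0.6}, {"translation": [4.97, -2.36, 0], "twist": 0, "gripper": 0.6}, {"translation": [4.97, -2.36, 0], "twist": 0, "gripper": 0.6}, {"translation": [4.97, -2.36, 0], "twist": 0, "gripper": 0.6}, {"translation": [4.97, -2.36, 0], "twist": 0, "gripper": 0.6}, {"translation": [4.97, -2.36, 0], "twist": 0, "gripper": 0.6}])

```text
clock: 46.8
tcp_pos: [0.3814, 0.2694, 0.3465]
orientation: [[0.104, 0.995, -0.002], [0.995, -0.104, -0.001], [-0.001, -0.002, -1.0]]
wrist_force: [0.3, 0.3, -0.8]
width: 0.0511
```

>>> arm_command(deltas=[{"translation": [0, 0, 0], "twist": -9.9, "gripper": 0.6}, {"translation": [0, 0, 0], "twist": -9.9, "gripper": 0.6}, {"translation": [0, 0, 0], "twist": -9.9, "gripper": 0.6}, {"translation": [0, 0, 0], "twist": -9.9, "gripper": 0.6}, {"translation": [0, 0, 0], "twist": -9.9, "gripper": 0.6}, {"translation": [0, 0, 0], "twist": -9.9, "gripper": 0.6}, {"translation": [0, 0, 0], "twist": -9.9, "gripper": 0.6}, {"translation": [0, 0, 0], "twist": -9.6, "gripper": 0.6}, {"translation": [0, 0, 4], "twist": 0, "gripper": 0.6}, {"translation": [0, 0, 2.5], "twist": 0, "gripper": 0.6}, {"translation": [0, 0, 0], "twist": 0, "gripper": 0.6}, {"translation": [0, 0, 0], "twist": 0, "gripper": 0.6}])

```text
clock: 48.3
tcp_pos: [0.3827, 0.2681, 0.2836]
orientation: [[-0.956, 0.293, 0.001], [0.293, 0.956, 0.0], [-0.0, 0.001, -1.0]]
wrist_force: [0.5, -0.3, 0.0]
width: 0.0516
```

```bash
python3 - <<'E'
from h import *
im,P,K,T=shot("wrist"); cv2.imwrite("pics/w23.png",im)
for c,a in brushes(P): delta(c[0],c[1],.192,a)
delta(.3829,.2672,.192)
E
```

```text
brush [242, 195, 22, 16, 338] c [382.5 267.4] size [17.3 12.5] long axis 72.6 z 0.2122
  -> twist 0.3 then  cm [ 0.01 -0.09  9.2 ] from tcp [0.3829 0.2682 0.284 ] yaw 73.0
  ->  cm [-0.02 -0.11  9.2 ] from tcp [0.3829 0.2682 0.284 ] yaw 73.0
```

>>> arm_command(deltas=[{"translation": [0.05, -0.1, 4], "twist": 0, "gripper": 0.6}, {"translation": [0, 0, 3.5], "twist": 0, "gripper": 0.6}, {"translation": [0, 0, 1.7], "twist": 0, "gripper": 0.6}, {"translation": [0, 0, 0], "twist": 0, "gripper": 0.6}, {"translation": [0, 0, 0], "twist": 0, "gripper": 0}, {"translation": [0, 0, 0], "twist": 0, "gripper": 0}, {"translation": [0, 0, 0], "twist": 0, "gripper": 0}, {"translation": [0, 0, 0], "twist": 0, "gripper": 0}, {"translation": [0, 0, 0], "twist": 0, "gripper": 0}, {"translation": [0, 0, 0], "twist": 0, "gripper": 0}], squeeze=50)

```text
clock: 49.6
tcp_pos: [0.3826, 0.2676, 0.1925]
orientation: [[-0.956, 0.293, 0.003], [0.293, 0.956, 0.001], [-0.002, 0.002, -1.0]]
wrist_force: [-1.0, -0.2, 6.2]
width: 0.0171
```

>>> arm_command(deltas=[{"translation": [0, 0, -2], "twist": 0, "gripper": 0}, {"translation": [0, 0, -3], "twist": 0, "gripper": 0}, {"translation": [0, 0, -4], "twist": 0, "gripper": 0}, {"translation": [0, 0, -4], "twist": 0, "gripper": 0}, {"translation": [0, 0, -4], "twist": 0, "gripper": 0}, {"translation": [0, 0, 0], "twist": 0, "gripper": 0}])

```text
clock: 50.35
tcp_pos: [0.3824, 0.2676, 0.3644]
orientation: [[-0.956, 0.293, 0.006], [0.293, 0.956, 0.004], [-0.004, 0.005, -1.0]]
wrist_force: [-0.4, 0.0, -0.5]
width: 0.0169
```

>>> arm_command(deltas=[{"translation": [0, 0, 0], "twist": 9.8, "gripper": 0}, {"translation": [0, 0, 0], "twist": 9.8, "gripper": 0}, {"translation": [0, 0, 0], "twist": 9.8, "gripper": 0}, {"translation": [0, 0, 0], "twist": 9.8, "gripper": 0}, {"translation": [0, 0, 0], "twist": 9.8, "gripper": 0}, {"translation": [0, 0, 0], "twist": 9.8, "gripper": 0}, {"translation": [0, 0, 0], "twist": 9.8, "gripper": 0}, {"translation": [0, 0, 0], "twist": 10.1, "gripper": 0}, {"translation": [0, 0, 0], "twist": 0, "gripper": 0}, {"translation": [0, 0, 0], "twist": 0, "gripper": 0}])

```text
clock: 51.6
tcp_pos: [0.3818, 0.2672, 0.3602]
orientation: [[0.097, 0.995, -0.001], [0.995, -0.097, -0.0], [-0.0, -0.001, -1.0]]
wrist_force: [-0.4, 0.4, -0.1]
width: 0.0172
```

```bash
python3 - <<'E'
from h import *
s=telemetry.get_state(); print(s["width"],s["wrist_force"],s["tcp_pos"])
c=cab2w([-.042,-.08]); delta(c[0],c[1],.361);c=cab2w([-.042,0]); delta(c[0],c[1],.361)
E
```

```text
0.0171505663133602 [-0.39915312  0.35464617 -0.07237773] [0.38182257 0.26724295 0.36021736]
  ->  cm [-53.54  12.04  -0.06] from tcp [0.3818 0.2672 0.3602] yaw -5.6
  ->  cm [-53.57  20.04  -0.07] from tcp [0.3818 0.2672 0.3602] yaw -5.6
```

>>> arm_command(deltas=[{"translation": [-4.46, 1.68, 0], "twist": 0.1, "gripper": 0}, {"translation": [-4.46, 1.68, 0], "twist": 0, "gripper": 0}, {"translation": [-4.46, 1.68, 0], "twist": 0, "gripper": 0}, {"translation": [-4.46, 1.68, 0], "twist": 0, "gripper": 0}, {"translation": [-4.46, 1.68, 0], "twist": 0, "gripper": 0}, {"translation": [-4.46, 1.68, 0], "twist": 0, "gripper": 0}, {"translation": [-4.46, 1.68, 0], "twist": 0, "gripper": 0}, {"translation": [-4.46, 1.68, 0], "twist": 0, "gripper": 0}, {"translation": [-4.46, 1.68, 0], "twist": 0, "gripper": 0}, {"translation": [-4.46, 1.68, 0], "twist": 0, "gripper": 0}, {"translation": [-4.46, 1.68, 0], "twist": 0, "gripper": 0}, {"translation": [-4.46, 1.68, 0], "twist": 0, "gripper": 0}])

```text
clock: 53.1
tcp_pos: [0.5282, -0.2872, 0.3604]
orientation: [[0.099, 0.995, -0.0], [0.995, -0.099, 0.0], [0.0, -0.0, -1.0]]
wrist_force: [0.9, -0.1, -0.4]
width: 0.0171
```

>>> arm_command(deltas=[{"translation": [0, 0, 0], "twist": 0, "gripper": 0}, {"translation": [0, 0, 0], "twist": 0, "gripper": 0}, {"translation": [0, 0, 2], "twist": 0, "gripper": 0}, {"translation": [0, 0, 0], "twist": 0, "gripper": 0}, {"translation": [0, 0, 0], "twist": 0, "gripper": 0}])

```text
clock: 53.72
tcp_pos: [0.5281, -0.2849, 0.342]
orientation: [[0.101, 0.995, 0.001], [0.995, -0.101, -0.001], [-0.0, 0.001, -1.0]]
wrist_force: [-0.1, -0.7, -0.7]
width: 0.0168
```

```bash
python3 - <<'E'
from h import *
print(telemetry.get_state()["width"])
cv2.imwrite("pics/w24.png",look(0))
c=cab2w([-.042,0.0]); delta(c[0],c[1],.237)
E
```

```text
0.016838569191031
TCP cab [-42.2  -1.4 342. ] yaw err 179.95
brush at dz -120 -105 n 182 y mid -0.9 x front -51.3 y range [-9.9  8.1]
brush at dz -105 -85 n 100 y mid -0.9 x front -48.5 y range [-6.9  5. ]
brush at dz -75 -56 n 134 y mid -1.0 x front -48.4 y range [-7.  5.]
hook n 41 y 0.9 x 6.6 17.3
  ->  cm [ 0.    0.11 10.52] from tcp [ 0.5281 -0.2851  0.3422] yaw -5.8
```

>>> arm_command(deltas=[{"translation": [0, 0.15, 3], "twist": 0, "gripper": 0}, {"translation": [0, 0, 3], "twist": 0, "gripper": 0}, {"translation": [0, 0, 3], "twist": 0, "gripper": 0}, {"translation": [0, 0, 1.4], "twist": 0, "gripper": 0}, {"translation": [0, 0, 0], "twist": 0, "gripper": 0}, {"translation": [0, 0, 0], "twist": 0, "gripper": 0}])

```text
clock: 54.52
tcp_pos: [0.53, -0.286, 0.2387]
orientation: [[0.102, 0.995, 0.002], [0.995, -0.102, -0.001], [-0.001, 0.003, -1.0]]
wrist_force: [-0.5, 0.5, -0.5]
width: 0.0174
```

```bash
python3 - <<'E'
from h import *
print(telemetry.get_state()["width"],telemetry.get_state()["wrist_force"])
cv2.imwrite("pics/w25.png",look(0))
c=cab2w([.02,0]); delta(c[0],c[1],.219)
E
```

```text
0.017376265023728972 [-0.45852253  0.51803508 -0.51239944]
TCP cab [-41.3   0.6 238.7] yaw err 179.89
brush at dz -120 -105 n 181 y mid 1.3 x front -50.2 y range [-7.7 10.3]
brush at dz -105 -85 n 98 y mid 1.2 x front -47.6 y range [-4.8  7.1]
brush at dz -75 -56 n 134 y mid 1.1 x front -47.5 y range [-4.9  7.1]
hook n 366 y 1.0 x 11.2 58.1
  ->  cm [-6.13 -0.06  1.98] from tcp [ 0.53   -0.2861  0.2387] yaw -5.8
```

>>> arm_command(deltas=[{"translation": [-1.5, 0, 0], "twist": 0, "gripper": 0}, {"translation": [-1.5, 0, 0], "twist": 0, "gripper": 0}, {"translation": [-1.5, 0, 0], "twist": 0, "gripper": 0}, {"translation": [-1.6, 0, 0], "twist": 0, "gripper": 0}, {"translation": [0, 0, 0], "twist": 0, "gripper": 0}, {"translation": [0, 0, 0.7], "twist": 0, "gripper": 0}, {"translation": [0, 0, 0.7], "twist": 0, "gripper": 0}, {"translation": [0, 0, 0.4], "twist": 0, "gripper": 0}, {"translation": [0, 0, 0], "twist": 0, "gripper": 0}, {"translation": [0, 0, 0], "twist": 0, "gripper": 0}])

```text
clock: 55.82
tcp_pos: [0.5236, -0.3462, 0.2189]
orientation: [[0.101, 0.995, 0.001], [0.995, -0.101, 0.0], [0.0, 0.001, -1.0]]
wrist_force: [0.8, 0.2, 0.5]
width: 0.0169
```

```bash
python3 - <<'E'
from h import *
s=telemetry.get_state(); print(s["width"],s["wrist_force"],s["tcp_pos"])
cv2.imwrite("pics/w26.png",look(0))
E
```

```text
0.016942846380867394 [0.82478236 0.24989529 0.53626991] [ 0.5236301  -0.34617279  0.21893328]
TCP cab [ 19.1   0.3 218.9] yaw err 179.92
brush at dz -120 -105 n 186 y mid 0.8 x front 9.9 y range [-8.2  9.8]
brush at dz -105 -85 n 97 y mid 0.7 x front 12.8 y range [-5.2  6.6]
brush at dz -75 -56 n 46 y mid 0.7 x front 14.3 y range [-5.4  6.8]
hook n 725 y 0.9 x -11.8 69.8
```

>>> arm_command(deltas=[{"translation": [0, 0, 0.03], "twist": 0, "gripper": 0}, {"translation": [0, 0, 0], "twist": 0, "gripper": 0.45}, {"translation": [0, 0, 0], "twist": 0, "gripper": 0.45}, {"translation": [0, 0, 0], "twist": 0, "gripper": 0.45}, {"translation": [0, 0, 0], "twist": 0, "gripper": 0.45}, {"translation": [0, 0, -1.5], "twist": 0, "gripper": 0.45}, {"translation": [0, 0, -2.5], "twist": 0, "gripper": 0.45}, {"translation": [0, 0, -4], "twist": 0, "gripper": 0.45}, {"translation": [0, 0, -5], "twist": 0, "gripper": 0.45}, {"translation": [0, 0, 0], "twist": 0, "gripper": 0.6}, {"translation": [0, 0, 0], "twist": 0, "gripper": 0.6}])

```text
clock: 57.25
tcp_pos: [0.5233, -0.3465, 0.3488]
orientation: [[0.102, 0.995, 0.0], [0.995, -0.102, -0.0], [-0.0, 0.0, -1.0]]
wrist_force: [0.6, -0.8, -0.1]
width: 0.0518
```

```bash
python3 - <<'E'
from h import *
hung(0); delta(.578,.289,.345)
E
```

```text
z 225 245 n 301 x [13.7 25.4] y [-7.7  9.5] ztop 239.5
z 206 225 n 115 x [-10.5  14.3] y [-7.2  9. ] ztop 223.1
z 105 160 n 83 x [11.1 22.9] y [-7.2  9.8] ztop 154.1
z 60 105 n 52 x [ 9.7 15.6] y [-6.3 10.3] ztop 101.9
  ->  cm [63.77 -1.02  0.32] from tcp [ 0.5232 -0.3464  0.3477] yaw -5.8
```

>>> arm_command(deltas=[{"translation": [5.25, -0.1, 0], "twist": 0, "gripper": 0.6}, {"translation": [5.25, -0.1, 0], "twist": 0, "gripper": 0.6}, {"translation": [5.25, -0.1, 0], "twist": 0, "gripper": 0.6}, {"translation": [5.25, -0.1, 0], "twist": 0, "gripper": 0.6}, {"translation": [5.25, -0.1, 0], "twist": 0, "gripper": 0.6}, {"translation": [5.25, -0.1, 0], "twist": 0, "gripper": 0.6}, {"translation": [5.25, -0.1, 0], "twist": 0, "gripper": 0.6}, {"translation": [5.25, -0.1, 0], "twist": 0, "gripper": 0.6}, {"translation": [5.25, -0.1, 0], "twist": 0, "gripper": 0.6}, {"translation": [5.25, -0.1, 0], "twist": 0, "gripper": 0.6}, {"translation": [5.25, -0.1, 0], "twist": 0, "gripper": 0.6}, {"translation": [5.25, -0.1, 0], "twist": 0, "gripper": 0.6}])

```text
clock: 58.8
tcp_pos: [0.5752, 0.2831, 0.347]
orientation: [[0.102, 0.995, -0.002], [0.995, -0.102, -0.001], [-0.001, -0.002, -1.0]]
wrist_force: [0.6, -0.4, 0.5]
width: 0.0509
```

>>> arm_command(deltas=[{"translation": [0, 0, 0], "twist": 9.5, "gripper": 0.6}, {"translation": [0, 0, 0], "twist": 9.5, "gripper": 0.6}, {"translation": [0, 0, 0], "twist": 9.5, "gripper": 0.6}, {"translation": [0, 0, 0], "twist": 9.5, "gripper": 0.6}, {"translation": [0, 0, 0], "twist": 9.5, "gripper": 0.6}, {"translation": [0, 0, 3.5], "twist": 0, "gripper": 0.6}, {"translation": [0, 0, 3], "twist": 0, "gripper": 0.6}, {"translation": [0, 0, 0], "twist": 0, "gripper": 0.6}, {"translation": [0, 0, 0], "twist": 0, "gripper": 0.6}])

```text
clock: 59.92
tcp_pos: [0.5756, 0.2815, 0.2846]
orientation: [[0.802, 0.597, 0.001], [0.597, -0.802, 0.0], [0.001, 0.0, -1.0]]
wrist_force: [0.4, 0.6, 1.3]
width: 0.0514
```

```bash
python3 - <<'E'
from h import *
im,P,K,T=shot("wrist"); cv2.imwrite("pics/w27.png",im)
for c,a in brushes(P): delta(c[0],c[1],.192,a)
E
```

```text
brush [235, 183, 23, 17, 350] c [579.8 291.7] size [12.2 17.9] long axis 122.9 z 0.2122
  -> twist 3.7 then  cm [ 0.89 -0.63  9.33] from tcp [0.5758 0.2816 0.2853] yaw -53.3
```

>>> arm_command(deltas=[{"translation": [0, 0, 0], "twist": 3.7, "gripper": 0.6}, {"translation": [0.9, -0.63, 0], "twist": 0, "gripper": 0.6}, {"translation": [0, 0, 3], "twist": 0, "gripper": 0.6}, {"translation": [0, 0, 0], "twist": 0, "gripper": 0.6}, {"translation": [0, 0, 0], "twist": 0, "gripper": 0.6}])

```text
clock: 60.6
tcp_pos: [0.5799, 0.292, 0.2549]
orientation: [[0.839, 0.545, 0.001], [0.545, -0.839, 0.001], [0.002, 0.0, -1.0]]
wrist_force: [0.1, -0.2, -0.5]
width: 0.0514
```

```bash
python3 - <<'E'
from h import *
im,P,K,T=shot("wrist"); cv2.imwrite("pics/w28.png",im)
for c,a in brushes(P): delta(c[0],c[1],.192,a)
E
```

```text
brush [241, 209, 25, 18, 441] c [579.9 291.9] size [12.6 17.4] long axis 123.5 z 0.2122
  -> twist -0.5 then  cm [-0.02 -0.01  6.33] from tcp [0.5801 0.292  0.2553] yaw -57.0
```

>>> arm_command(deltas=[{"translation": [0, 0, 3], "twist": 0, "gripper": 0.6}, {"translation": [0, 0, 2.3], "twist": 0, "gripper": 0.6}, {"translation": [0, 0, 1], "twist": 0, "gripper": 0.6}, {"translation": [0, 0, 0], "twist": 0, "gripper": 0.6}, {"translation": [0, 0, 0], "twist": 0, "gripper": 0}, {"translation": [0, 0, 0], "twist": 0, "gripper": 0}, {"translation": [0, 0, 0], "twist": 0, "gripper": 0}, {"translation": [0, 0, 0], "twist": 0, "gripper": 0}, {"translation": [0, 0, 0], "twist": 0, "gripper": 0}, {"translation": [0, 0, 0], "twist": 0, "gripper": 0}], squeeze=50)

```text
clock: 61.9
tcp_pos: [0.5801, 0.2919, 0.192]
orientation: [[0.839, 0.544, 0.002], [0.544, -0.839, 0.001], [0.003, 0.0, -1.0]]
wrist_force: [-0.2, 0.5, 5.3]
width: 0.0174
```

>>> arm_command(deltas=[{"translation": [0, 0, -2], "twist": 0, "gripper": 0}, {"translation": [0, 0, -3], "twist": 0, "gripper": 0}, {"translation": [0, 0, -4], "twist": 0, "gripper": 0}, {"translation": [0, 0, -4], "twist": 0, "gripper": 0}, {"translation": [0, 0, -4], "twist": 0, "gripper": 0}, {"translation": [0, 0, 0], "twist": -10.2, "gripper": 0}, {"translation": [0, 0, 0], "twist": -10.2, "gripper": 0}, {"translation": [0, 0, 0], "twist": -10.2, "gripper": 0}, {"translation": [0, 0, 0], "twist": -10.2, "gripper": 0}, {"translation": [0, 0, 0], "twist": -10.4, "gripper": 0}, {"translation": [0, 0, 0], "twist": 0, "gripper": 0}, {"translation": [0, 0, 0], "twist": 0, "gripper": 0}])

```text
clock: 63.4
tcp_pos: [0.5797, 0.2916, 0.3603]
orientation: [[0.105, 0.994, -0.0], [0.994, -0.105, -0.0], [-0.0, -0.0, -1.0]]
wrist_force: [-0.2, 0.7, -0.6]
width: 0.017
```

```bash
python3 - <<'E'
from h import *
s=telemetry.get_state(); print(s["width"],s["wrist_force"],s["tcp_pos"])
c=cab2w([-.042,-.08]); delta(c[0],c[1],.361)
E
```

```text
0.017026823074662193 [-0.17347485  0.70158877 -0.60574402] [0.57965754 0.29162243 0.36026706]
  ->  cm [-57.95  -6.91  -0.06] from tcp [0.5797 0.2916 0.3603] yaw -6.1
```

>>> arm_command(deltas=[{"translation": [-4.83, -0.57, 0], "twist": 0, "gripper": 0}, {"translation": [-4.83, -0.57, 0], "twist": 0, "gripper": 0}, {"translation": [-4.83, -0.57, 0], "twist": 0, "gripper": 0}, {"translation": [-4.83, -0.57, 0], "twist": 0, "gripper": 0}, {"translation": [-4.83, -0.57, 0], "twist": 0, "gripper": 0}, {"translation": [-4.83, -0.57, 0], "twist": 0, "gripper": 0}, {"translation": [-4.83, -0.57, 0], "twist": 0, "gripper": 0}, {"translation": [-4.83, -0.57, 0], "twist": 0, "gripper": 0}, {"translation": [-4.83, -0.57, 0], "twist": 0, "gripper": 0}, {"translation": [-4.83, -0.57, 0], "twist": 0, "gripper": 0}, {"translation": [-4.83, -0.57, 0], "twist": 0, "gripper": 0}, {"translation": [-4.82, -0.57, 0], "twist": -0.3, "gripper": 0}])

```text
clock: 64.9
tcp_pos: [0.4519, -0.2794, 0.3606]
orientation: [[0.099, 0.995, 0.0], [0.995, -0.099, -0.0], [-0.0, 0.0, -1.0]]
wrist_force: [0.4, -0.1, -0.5]
width: 0.0171
```

>>> arm_command(deltas=[{"translation": [0, 0, 0], "twist": 0, "gripper": 0}, {"translation": [0, 0, 0], "twist": 0, "gripper": 0}, {"translation": [0, 0, 2], "twist": 0, "gripper": 0}, {"translation": [0, 0, 0], "twist": 0, "gripper": 0}, {"translation": [0, 0, 0], "twist": 0, "gripper": 0}])

```text
clock: 65.53
tcp_pos: [0.4529, -0.2772, 0.3414]
orientation: [[0.096, 0.995, 0.001], [0.995, -0.096, -0.0], [-0.0, 0.001, -1.0]]
wrist_force: [0.2, -0.0, -0.6]
width: 0.0173
```

```bash
python3 - <<'E'
from h import *
print(telemetry.get_state()["width"])
cv2.imwrite("pics/w29.png",look(-80))
c=cab2w([-.042,-.08]); delta(c[0],c[1],.237)
E
```

```text
0.01731807675991098
TCP cab [-42.4 -77.  341.4] yaw err 0.23
brush at dz -120 -105 n 183 y mid -76.5 x front -51.0 y range [-85.5 -67.5]
brush at dz -105 -85 n 96 y mid -76.6 x front -48.3 y range [-82.5 -70.7]
brush at dz -75 -56 n 135 y mid -76.5 x front -48.4 y range [-82.5 -70.5]
hook n 43 y -79.0 x 6.8 18.0
  ->  cm [-0.02 -0.32 10.45] from tcp [ 0.4529 -0.2774  0.3415] yaw -5.5
```

>>> arm_command(deltas=[{"translation": [0, -0.3, 3], "twist": 0.2, "gripper": 0}, {"translation": [0, 0, 3], "twist": 0, "gripper": 0}, {"translation": [0, 0, 3], "twist": 0, "gripper": 0}, {"translation": [0, 0, 1.4], "twist": 0, "gripper": 0}, {"translation": [0, 0, 0], "twist": 0, "gripper": 0}, {"translation": [0, 0, 0], "twist": 0, "gripper": 0}])

```text
clock: 66.32
tcp_pos: [0.4501, -0.2779, 0.2382]
orientation: [[0.1, 0.995, 0.002], [0.995, -0.1, -0.001], [-0.001, 0.002, -1.0]]
wrist_force: [-0.5, -0.6, -0.4]
width: 0.0174
```

```bash
python3 - <<'E'
from h import *
print(telemetry.get_state()["width"],telemetry.get_state()["wrist_force"])
cv2.imwrite("pics/w30.png",look(-80))
c=cab2w([.02,-.08]); delta(c[0],c[1],.219)
E
```

```text
0.017370621794950827 [-0.53443323 -0.58280101 -0.43243575]
TCP cab [-41.5 -79.7 238.2] yaw err 179.99
brush at dz -120 -105 n 180 y mid -79.0 x front -49.9 y range [-88.  -70.1]
brush at dz -105 -85 n 99 y mid -79.1 x front -47.3 y range [-85.1 -73.1]
brush at dz -75 -56 n 133 y mid -79.2 x front -47.2 y range [-85.1 -73.2]
hook n 368 y -79.2 x 11.0 58.7
  ->  cm [-6.15 -0.04  1.93] from tcp [ 0.4501 -0.2779  0.2382] yaw -5.7
```

>>> arm_command(deltas=[{"translation": [-1.5, 0, 0], "twist": 0, "gripper": 0}, {"translation": [-1.5, 0, 0], "twist": 0, "gripper": 0}, {"translation": [-1.5, 0, 0], "twist": 0, "gripper": 0}, {"translation": [-1.6, 0, 0], "twist": 0, "gripper": 0}, {"translation": [0, 0, 0], "twist": 0, "gripper": 0}, {"translation": [0, 0, 0.7], "twist": 0, "gripper": 0}, {"translation": [0, 0, 0.7], "twist": 0, "gripper": 0}, {"translation": [0, 0, 0.4], "twist": 0, "gripper": 0}, {"translation": [0, 0, 0], "twist": 0, "gripper": 0}, {"translation": [0, 0, 0], "twist": 0, "gripper": 0}])

```text
clock: 67.62
tcp_pos: [0.4437, -0.3381, 0.2186]
orientation: [[0.1, 0.995, 0.001], [0.995, -0.1, -0.0], [0.0, 0.001, -1.0]]
wrist_force: [2.7, 1.1, 0.5]
width: 0.0167
```

```bash
python3 - <<'E'
from h import *
s=telemetry.get_state(); print(s["width"],s["wrist_force"],s["tcp_pos"])
look(-80)
E
```

```text
0.016698288095912277 [2.72761058 1.14148229 0.49903856] [ 0.44373922 -0.33807405  0.21860556]
TCP cab [ 19.  -80.  218.6] yaw err 0.01
brush at dz -120 -105 n 183 y mid -79.5 x front 10.4 y range [-88.5 -70.6]
brush at dz -105 -85 n 97 y mid -79.6 x front 13.1 y range [-85.5 -73.7]
brush at dz -75 -56 n 47 y mid -79.6 x front 14.3 y range [-85.7 -73.5]
hook n 745 y -79.4 x -11.6 69.9
```

Release, rise, and retreat up and to the front for a final check.

>>> arm_command(deltas=[{"translation": [0, 0.03, 0], "twist": 0, "gripper": 0}, {"translation": [0, 0, 0], "twist": 0, "gripper": 0.45}, {"translation": [0, 0, 0], "twist": 0, "gripper": 0.45}, {"translation": [0, 0, 0], "twist": 0, "gripper": 0.45}, {"translation": [0, 0, 0], "twist": 0, "gripper": 0.45}, {"translation": [0, 0, -1.5], "twist": 0, "gripper": 0.45}, {"translation": [0, 0, -2.5], "twist": 0, "gripper": 0.45}, {"translation": [0, 0, -4], "twist": 0, "gripper": 0.45}, {"translation": [0, 0, -5], "twist": 0, "gripper": 0.45}, {"translation": [0, 0, 0], "twist": 0, "gripper": 0.45}, {"translation": [0, 0, 0], "twist": 0, "gripper": 0.45}])

```text
clock: 69.05
tcp_pos: [0.4437, -0.3383, 0.3485]
orientation: [[0.1, 0.995, 0.0], [0.995, -0.1, -0.0], [0.0, 0.0, -1.0]]
wrist_force: [-0.3, -0.8, -1.1]
width: 0.0386
```

```bash
python3 - <<'E'
from h import *
hung(-80)
E
```

```text
z 225 245 n 301 x [13.3 25. ] y [-87.7 -70.5] ztop 239.5
z 206 225 n 117 x [-10.8  13.9] y [-87.1 -70.8] ztop 223.3
z 105 160 n 78 x [12.5 23.3] y [-87.2 -70.3] ztop 155.2
z 60 105 n 48 x [11.2 18.3] y [-87.7 -70.4] ztop 103.9
```

>>> arm_command(deltas=[{"translation": [4.5, 0, 0], "twist": 0, "gripper": 0.45}, {"translation": [4.5, 0, 0], "twist": 0, "gripper": 0.45}, {"translation": [4.5, 0, 0], "twist": 0, "gripper": 0.45}, {"translation": [4.5, 0, 0], "twist": 0, "gripper": 0.45}, {"translation": [4.5, 0, 0], "twist": 0, "gripper": 0.45}, {"translation": [4.5, 0, 0], "twist": 0, "gripper": 0.45}, {"translation": [4.5, 0, 0], "twist": 0, "gripper": 0.45}, {"translation": [4.5, 0, 0], "twist": 0, "gripper": 0.45}, {"translation": [4.5, 0, 0], "twist": 0, "gripper": 0.45}, {"translation": [4.5, 0, 0], "twist": 0, "gripper": 0.45}, {"translation": [4.5, 0, 0], "twist": 0, "gripper": 0.45}, {"translation": [0, 0, 0], "twist": 0, "gripper": 0.45}])

```text
clock: 70.6
tcp_pos: [0.4928, 0.1566, 0.3465]
orientation: [[0.096, 0.995, -0.004], [0.995, -0.096, -0.0], [-0.001, -0.004, -1.0]]
wrist_force: [-0.2, 0.3, 0.2]
width: 0.0386
```

```bash
python3 - <<'E'
from h import *
im,P,K,T=shot("side"); cv2.imwrite("pics/s6.png",cv2.resize(im,(768,576)))
im,P,K,T=shot("top")
for n in ["lid","inkstone","seal_small","brush1","seat"]: find("top",n,P)
E
```

```text
top lid 0.58 [280.0, 230.0] z 0.1484 c [435.2 -56.6] size [15.4 17.8] ang 1.2
top inkstone 0.89 [221.0, 184.0] z 0.0259 c [552.1  85.8] size [69.7 55.1] ang 10.8
top inkstone 0.4 [442.0, 195.0] z 0.2092 c [ 521.4 -363.2] size [ 84.6 170.1] ang 84.9
top seal_small 0.45 [253.0, 260.0] z 0.0541 c [365.6  10.3] size [19.2 16.9] ang 1.0
top brush1 0.73 [421.0, 157.0] z 0.2407 c [ 603.  -356.6] size [11.1 18.2] ang 82.0
top brush1 0.65 [418.0, 229.0] z 0.241 c [ 443.4 -341.4] size [18.1 12.6] ang 1.5
top brush1 0.54 [423.0, 195.0] z 0.2412 c [ 523.3 -350. ] size [16.9 13.1] ang 0.1
top seat 0.64 [268.0, 226.0] z 0.1197 c [435.8 -56.8] size [58.9 60.5] ang 73.4
top seat 0.52 [420.0, 230.0] z 0.241 c [ 443.4 -340.3] size [14.1 10.3] ang 1.3
```

View pics/s6.png

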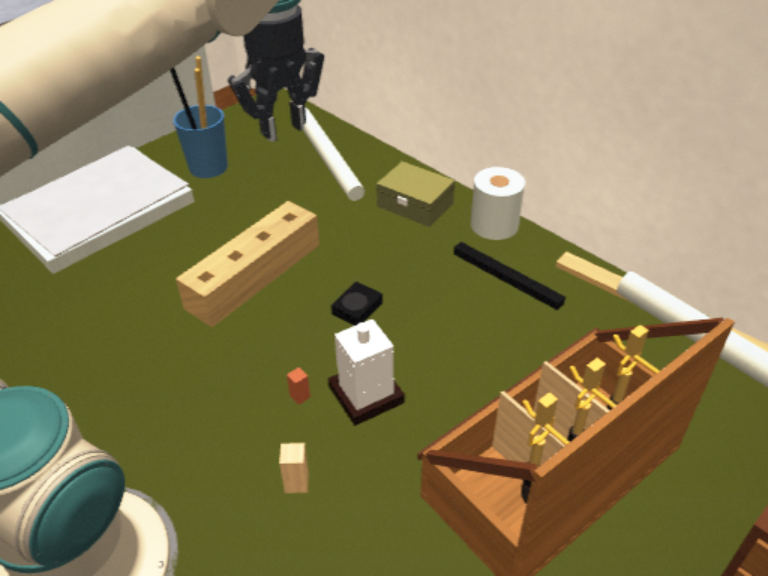

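The side picture shows the tier box stacked square with its lid at about (365, 365). The three brushes hang one per hook, at (545, 405), (592, 375) and (635, 340), and all four block holes are empty.

```bash
python3 -c "
from station import arm; print(arm.job_done())"
```

```text
the job is handed in; nothing more can be done
None
```

The desk is cleared and the job is handed in, at about 71 s of the 210 s allowed.

- **Tier box:** I stacked the deep dish, both shallow dishes and then the lid in the seat. The lid had been knocked about 4 cm aside during the run, so I found it again before picking it up. My last checks put the knob top at 147 mm, which is the fully nested height. The stack is centred within about 1 mm of the seat and lies at the same angle.
- **Brushes:** All three hang by their loops, one on each hook. Their tops measured 239.5 mm (about 238.6 expected), and each is about 20 mm along its wire in cabinet x. The robot never pressed on the cabinet; the only contact forces were loop on wire, up to about 5 N.
- **Other things:** The inkstone and the small seal read within about 2 mm of where they started.

**Disagreements:**
- The top camera reads about 4 mm lower in y than the wrist camera everywhere. I went by the wrist camera for all fits.
- While placing the lid, one height reading from the wrist camera was biased by finger and knob points, so a seated lid looked about 4 mm too high. I lifted it about 3 mm, found the error with a plane fit, and set it down again.

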